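# Change the plugs of a push-fit manifold for a leak test

### The arm

A 7-joint arm with a two-finger parallel gripper is mounted at the origin on a cart in front of the work surface, level with it; the furniture and walls round the work are solid. World frame = base frame: x ahead of the robot, y to its left, z up, the work surface at z = 0. Lengths are in mm, angles in rad, forces in N, time in s.
With the tool pointing down it reaches from about 425 to 925 mm from the base axis. Payload 6.8 kg.
Tool frame: the origin (TCP) lies between the finger pads; the fingertips stand manip.finger_overhang ahead of it and the grasp point (between the pads) lies 5 mm behind it (manip.finger_overhang is the distance from the TCP to the fingertips, in mm); x points along the fingers, y is the direction in which the jaws open and shut, and the axes are right-handed (so a half turn about x gives the same grasp; the last joint's range is limited). The gripper opens to 88 mm and grips with 3 to 60 N. Pads are 20 mm wide; open, the fingers measure 115 mm over their backs; the gripper's body (75 mm by 178 mm) begins 61 mm behind the grasp point.
Start: joints at [-1.276, 0.477, 0.022, 1.555, -0.011, 1.109, -0.083], TCP at [264.595, 620.996, 236.664] pointing down, gripper open.
Joint ranges: [-2.96, 2.96], [-0.34, 2.1], [-1.41, 1.46], [0.24, 2.44], [-1.37, 4.51], [0.17, 1.92], [-2.96, 2.96]. Speed limits (rad/s): [2.39, 2.39, 3.14, 3.14, 3.14, 3.14, 3.14].

### API

Orientations are given as a rotation vector (axis times angle).
In Python, from workcell import get_state, imaging, order, finder, manip gives the robot as it stands.
- The arm moves only by the tool jog_arm, never from a script. Its arguments are lists of equal length, an entry for each row: "angular": the turn, a rotation vector about the world's x, y, z in units of 90 degrees (1.0 is 90 degrees), a list of three; "xyz": the shift along the world's x, y, z in units of 0.3 m (1.0 is 0.3 m), a list of three; "gripper": the closure, from 0 (fully open) to 1 (shut). A call has 1 to 10 rows; each row is the pose to reach, as a shift and turn from the pose commanded when the call began; what a row does not reach only later rows make up. A row lasts 1/8 s, in which the tool goes at most 62.5 mm and 10.7 degrees, less where a joint would pass 70% of its speed; a pose out of reach is approached as far as the arm can. A call with a number of a shift or a turn outside -1 to 1 is refused whole. A call with a gripper value outside its range is refused whole. The fingers move at their own pace and stop on an object; "force" is the grip in N (left out, the last holds). Time passes only in rows, so rows that repeat a pose let the fingers close. It gives the time, the measured TCP pose, the force and the opening at its end, in the units of the state.
- get_state(): the state, without advancing time (a new reading comes with each control period).
- imaging.grab_frame(name): name is "side" or "top"; returns a dict with "image" (480x640x3 uint8, red, green, blue), "depth" (480x640 float32, mm along the optical axis (not along the pixel's ray), 0 where there is no reading), "intrinsics" (3x3 intrinsics, pixels), "xyz" and "rotation" of the camera in the world. Camera axes: x right, y down, z forward; pixel columns grow to the right and rows downward; lengths in mm; the calibration is good to about 2 mm. A picture is of the moment at which its call begins.
- order.hand_in(): hands the job in, once; it reports no verdict.
Trained networks look in the newest picture that a camera, given by its name, has taken for a name from the list of things; names that differ only in an ending like _2 or _b are one class to them, and where a whole thing is asked for, a point or a joint stands for the part that bears it (a point fixed in the world has none). Each returns a list of dicts, best first, with "score" (0 to 1); they miss things now and then, are a little off and sometimes report something else, mostly with a low value. They report only what shows in the picture. A call takes as long as a camera call.
- finder.spot_in(camera, thing): "box" ([left, top, right, bottom] in pixels, round what is visible of it).
The state is a dict: "time": time; "joints": joint angles; "qvel": joint speeds; "joint_efforts": joint torques, N m; "ee_pos": TCP position; "orientation": TCP orientation; "contact_force": force on the tool from outside, world axes, zero at the start; "moment": the same for the moment, N m; "grip_width": finger opening in mm.
Only numpy, scipy, OpenCV 4.12 (cv2) and the standard library are available. Lean on these libraries where they do the work, as an engineer would, in place of code of your own. Each camera call takes 0.05 s, during which the arm holds its last target. There are 200 camera calls.

### The job

Get the push-fit manifold ready for a leak test. Free every plug and silencer fitted in it by holding the fitting's release collar in while pulling the part out, and sort all of them, with those lying loose on the bench, into the trays: red blanking plugs in the red tray, black-and-brass silencers in the black tray. Only when everything is sorted, push the green test point into the fitting with the yellow collar until it locks with the collar sprung fully back out, let go, and leave the other things on the bench where they are.

Things in the scene. Friction and masses are not known exactly. Their poses are not given: they have to be found in the camera images.
- red_plug_1: red blanking plug: grip 40 x 16 x 16 mm (red, ribbed), then grey spigot 36 mm long, 14 mm thick, grooved, with tapered tip; 30 g. Origin on the axis at mid-grip, x axis along the spigot: grip from x -20 to +20, tip at +56 mm. Starts locked in any one fitting (locked: origin 26 mm before the block face, on the port axis, x along the port's x); 8 mm up when lying. May be absent.
- red_plug_2: red blanking plug: grip 40 x 16 x 16 mm (red, ribbed), then grey spigot 36 mm long, 14 mm thick, grooved, with tapered tip; 30 g. Origin on the axis at mid-grip, x axis along the spigot: grip from x -20 to +20, tip at +56 mm. Starts locked in any one fitting (locked: origin 26 mm before the block face, on the port axis, x along the port's x); 8 mm up when lying. May be absent.
- red_plug_3: red blanking plug: grip 40 x 16 x 16 mm (red, ribbed), then grey spigot 36 mm long, 14 mm thick, grooved, with tapered tip; 30 g. Origin on the axis at mid-grip, x axis along the spigot: grip from x -20 to +20, tip at +56 mm. Starts loose on the bench; 8 mm up when lying. May be absent.
- silencer_1: silencer: grip 40 x 16 x 16 mm (front 26 mm black; rear brass, round), then grey spigot 36 mm long, 14 mm thick, grooved, with tapered tip; 30 g. Origin on the axis at mid-grip, x axis along the spigot: grip from x -20 to +20, tip at +56 mm. Starts locked in any one fitting (locked: origin 26 mm before the block face, on the port axis, x along the port's x); 8 mm up when lying. May be absent.
- silencer_2: silencer: grip 40 x 16 x 16 mm (front 26 mm black; rear brass, round), then grey spigot 36 mm long, 14 mm thick, grooved, with tapered tip; 30 g. Origin on the axis at mid-grip, x axis along the spigot: grip from x -20 to +20, tip at +56 mm. Starts loose on the bench; 8 mm up when lying. May be absent.
- test_point: green test point: grip 40 x 16 x 16 mm (green, white band; behind it a thin steel stub to x = -28 mm), then grey spigot 36 mm long, 14 mm thick, grooved, with tapered tip; 30 g. Origin on the axis at mid-grip, x axis along the spigot: grip from x -20 to +20, tip at +56 mm. Pushing it in takes 5 to 10 N; locked at 26 mm before the block face. Starts loose on the bench, 8 mm up.
- red_tray: loose open red plastic tray 110 (x) x 120 (y) x 30 mm high, walls and floor 3 mm, 0.3 kg. Origin at the centre of its underside, z up.
- black_tray: loose open black plastic tray 110 (x) x 120 (y) x 30 mm high, walls and floor 3 mm, 0.3 kg. Origin at the centre of its underside, z up.
- port_yellow (a point): port mouth of the yellow-collared fitting on the front face of its block, 44 mm up; x axis points into the bore (15.5 mm wide), z up. Block 40 deep, 54 wide, top 20 mm above the axis. Collar: yellow plate 56 wide, 34 high, 5 thick, with a 23.5 mm hole round the axis; its front is at x = -14 mm when out. The three fittings stand in any order 60 mm apart on a fixed base, facing alike.
- port_white (a point): port mouth of the white-collared fitting on the front face of its block, 44 mm up; x axis points into the bore (15.5 mm wide), z up. Block 40 deep, 54 wide, top 20 mm above the axis. Collar: white plate 56 wide, 34 high, 5 thick, with a 23.5 mm hole round the axis; its front is at x = -14 mm when out. The three fittings stand in any order 60 mm apart on a fixed base, facing alike.
- port_blue (a point): port mouth of the blue-collared fitting on the front face of its block, 44 mm up; x axis points into the bore (15.5 mm wide), z up. Block 40 deep, 54 wide, top 20 mm above the axis. Collar: blue plate 56 wide, 34 high, 5 thick, with a 23.5 mm hole round the axis; its front is at x = -14 mm when out. The three fittings stand in any order 60 mm apart on a fixed base, facing alike.
- collar_yellow (a joint): travel of the yellow release collar, m: 0 = out, pushed straight in (+x of its port) up to 0.008 at the stop; spring 2 to 5 N. Beyond 0.0055 it frees a locked plug; let go, it springs out and grips again unless the plug has been drawn out 4 mm. It dips 0.0045 as a plug is pushed in and springs back to 0 when the plug locks (origin 25 to 27 mm before the face).
- collar_white (a joint): travel of the white release collar, m: 0 = out, pushed straight in (+x of its port) up to 0.008 at the stop; spring 2 to 5 N. Beyond 0.0055 it frees a locked plug; let go, it springs out and grips again unless the plug has been drawn out 4 mm. It dips 0.0045 as a plug is pushed in and springs back to 0 when the plug locks (origin 25 to 27 mm before the face).
- collar_blue (a joint): travel of the blue release collar, m: 0 = out, pushed straight in (+x of its port) up to 0.008 at the stop; spring 2 to 5 N. Beyond 0.0055 it frees a locked plug; let go, it springs out and grips again unless the plug has been drawn out 4 mm. It dips 0.0045 as a plug is pushed in and springs back to 0 when the plug locks (origin 25 to 27 mm before the face).
- grease_pot: grease pot, blue lid, 63 mm across, 43 mm high; a bystander, leave it alone. Origin at the centre of its underside.
- tape_measure: yellow tape measure 32 x 78 x 60 mm; a bystander, leave it alone. Origin near the centre of its underside.
- relay_1: black plug-in relay 24 x 46 x 37 mm; a bystander, leave it alone. Origin at the centre of its underside.

How it is judged (in metres and radians):
On the way, in this order (a step that is already met when the one before it is completed fails the run):
1. every plug and silencer, fitted or loose, lies in the tray of its kind (x of red_plug_1 in the frame of red_tray between -0.052 and 0.052 m and y of red_plug_1 in the frame of red_tray between -0.057 and 0.057 m and z of red_plug_1 in the frame of red_tray between 0 and 0.045 m and x of red_plug_2 in the frame of red_tray between -0.052 and 0.052 m and y of red_plug_2 in the frame of red_tray between -0.057 and 0.057 m and z of red_plug_2 in the frame of red_tray between 0 and 0.045 m and x of red_plug_3 in the frame of red_tray between -0.052 and 0.052 m and y of red_plug_3 in the frame of red_tray between -0.057 and 0.057 m and z of red_plug_3 in the frame of red_tray between 0 and 0.045 m and x of silencer_1 in the frame of black_tray between -0.052 and 0.052 m and y of silencer_1 in the frame of black_tray between -0.057 and 0.057 m and z of silencer_1 in the frame of black_tray between 0 and 0.045 m and x of silencer_2 in the frame of black_tray between -0.052 and 0.052 m and y of silencer_2 in the frame of black_tray between -0.057 and 0.057 m and z of silencer_2 in the frame of black_tray between 0 and 0.045 m), for 0.2 s.
2. the test point is locked in the yellow-collared fitting (x of test_point in the frame of port_yellow between -0.0282 and -0.0225 m and y of test_point in the frame of port_yellow between -0.004 and 0.004 m and z of test_point in the frame of port_yellow between -0.004 and 0.004 m and angle between the x axis of test_point and the x axis of port_yellow, either way round below 0.12 rad and value of joint collar_yellow below 0.0018 m), for 0.2 s.
At the end, for the whole second after the job is handed in: Each red plug lies in the red tray and each silencer in the black tray (origin inside the walls, under 45 mm up); the test point is in the yellow-collared port, origin at most 28.2 mm before the block face, 4 mm off axis, 0.12 rad askew, collar out to 1.8 mm; all at rest (all of step 1 and all of step 2 and linear speed of each of red_plug_1, red_plug_2, red_plug_3, silencer_1, silencer_2, test_point, red_tray, black_tray below 0.03 m/s); the robot touches nothing.
It fails at once if the grease pot, tape measure or relay is shifted more than 4 cm (distance of any of grease_pot, tape_measure, relay_1 from where it was at the start of the episode above 0.04 m).
Of red_plug_1, red_plug_2, silencer_1 only 2 to 3 are there at a start; the rules pass over those that are not, and their reading is None.
Of red_plug_3, silencer_2 only 1 to 2 are there at a start; the rules pass over those that are not, and their reading is None.
At some moment in a run one of red_plug_3, silencer_2, test_point, red_tray, black_tray may be knocked a few centimetres aside while the robot is not near it.
Once in a run the grip may slacken for a moment while it holds something.
It also fails if it takes over 210 s, if anything falls off the work surface, if the arm or the gripper's body presses on something with over 40 N, if the wrist force passes 120 N, or if a joint passes its speed limit or range.

## Working session

There is one attempt and no reset: what is moved stays moved. The work goes in short steps, Python scripts to look and compute and a tool call to move; the robot and the scene stay as the last step left them, time stands still between calls to the robot, and variables do not carry over. Pictures are saved under pics/ and viewed, about 12 in all and at most 16, crops included, and the job is handed in when it is done.

Besides the shell and the picture viewer there is one more tool, called after ">>>" by a JSON object that holds its "fn" and its "kwargs". jog_arm: Moves the arm, as the interface text tells. Shifts and turns lie within -1 to 1; 1 stands for 0.3 m of shift or 90 degrees of turn. Its arguments: {"type":"object","properties":{"angular":{"type":"array"},"xyz":{"type":"array"},"gripper":{"type":"array"},"force":{"type":"number"}},"required":["angular","xyz","gripper"]}

```bash
mkdir -p pics; ls; python3 - <<'E'
from workcell import get_state, imaging, order, finder, manip
import cv2,numpy as np
print(get_state()); print(manip.finger_overhang)
for c in ("top","side"):
    f=imaging.grab_frame(c); cv2.imwrite(f"pics/{c}0.png",f["image"][:,:,::-1]); print(c,f["intrinsics"],f["xyz"],f["rotation"])
    for n in ["red_plug_1","silencer_1","test_point","red_tray","black_tray","port_yellow","collar_yellow","collar_white","collar_blue","grease_pot","tape_measure","relay_1"]:
        try: print(n,[(np.round(d["box"]).astype(int).tolist(),round(d["score"],2)) for d in finder.spot_in(c,n)])
        except Exception as e: print(n,e)
E
```

```text
pics
{'time': 0.0, 'joints': array([-1.27610319,  0.47775445,  0.02233809,  1.55643401, -0.01148591,
        1.10927671, -0.08311441]), 'qvel': array([ 0.00093563, -0.0015291 ,  0.00117181, -0.00088828, -0.00079325,
        0.00168437,  0.00012449]), 'joint_efforts': array([ 5.72959834e-04, -5.82851422e+01,  1.53459895e+00, -2.72592241e+01,
       -5.43886749e-02,  1.71318260e-02,  1.31936313e-04]), 'ee_pos': array([264.38617717, 620.45475153, 235.7196404 ]), 'orientation': array([ 0.31459547,  1.54781727, -0.31733051]), 'contact_force': array([ 0.35278683, -0.19990203, -0.09918208]), 'moment': array([-0.02331081,  0.02344796, -0.0344335 ]), 'grip_width': 88.09928779122053}
14.0
top [[568.71183813   0.         319.762283  ]
 [  0.         568.71183813 234.98445546]
 [  0.           0.           1.        ]] [ 413.80111849   -8.57429012 1596.65886471] [-2.20381717  2.14268267 -0.10580267]
red_plug_1 [([217, 255, 221, 268], 0.67), ([218, 285, 229, 311], 0.51), ([160, 242, 185, 260], 0.35)]
silencer_1 [([172, 257, 182, 277], 0.65), ([186, 269, 188, 294], 0.49)]
test_point [([429, 198, 4
[... 630 characters left out ...]
9 -1.71454862]
red_plug_1 [([345, 300, 371, 312], 0.7), ([320, 316, 355, 360], 0.18)]
silencer_1 [([368, 337, 400, 351], 0.77), ([349, 330, 373, 344], 0.5)]
test_point [([307, 216, 331, 222], 0.59)]
red_tray [([280, 219, 331, 250], 0.8), ([350, 318, 355, 348], 0.18)]
black_tray [([283, 238, 317, 268], 0.74), ([323, 316, 355, 358], 0.57)]
port_yellow [([322, 318, 355, 362], 0.9)]
collar_yellow [([350, 318, 356, 351], 0.47), ([321, 313, 354, 359], 0.17)]
collar_white [([350, 306, 358, 313], 0.38)]
collar_blue []
grease_pot [([324, 195, 350, 213], 0.78), ([347, 297, 372, 311], 0.65), ([324, 305, 354, 320], 0.63)]
tape_measure [([249, 326, 274, 369], 0.79)]
relay_1 [([284, 220, 330, 247], 0.39)]
```

```bash
python3 - <<'E'
import cv2
a=cv2.imread("pics/top0.png");cv2.imwrite("pics/t1.png",cv2.resize(a[150:350,130:390],(780,600),interpolation=cv2.INTER_CUBIC))
cv2.imwrite("pics/t0.png",a)
b=cv2.imread("pics/side0.png");cv2.imwrite("pics/s1.png",cv2.resize(b[180:380,190:450],(780,600),interpolation=cv2.INTER_CUBIC))
E
```

```text
(no output)
```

View pics/t0.png

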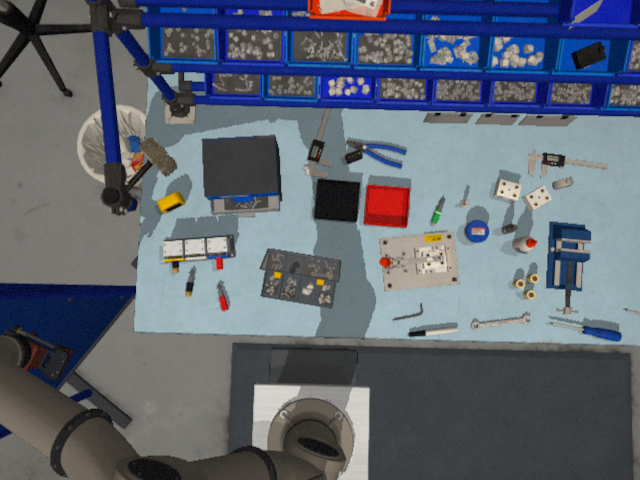

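View pics/t1.png

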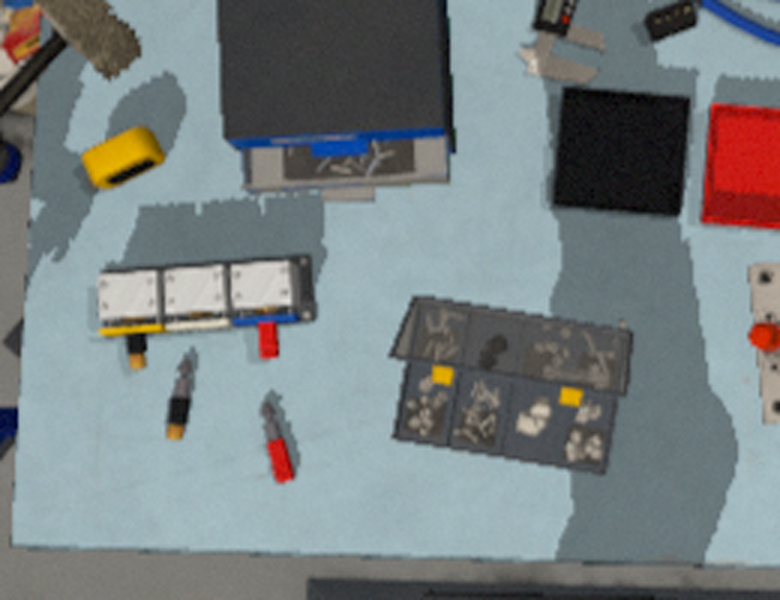

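View pics/s1.png

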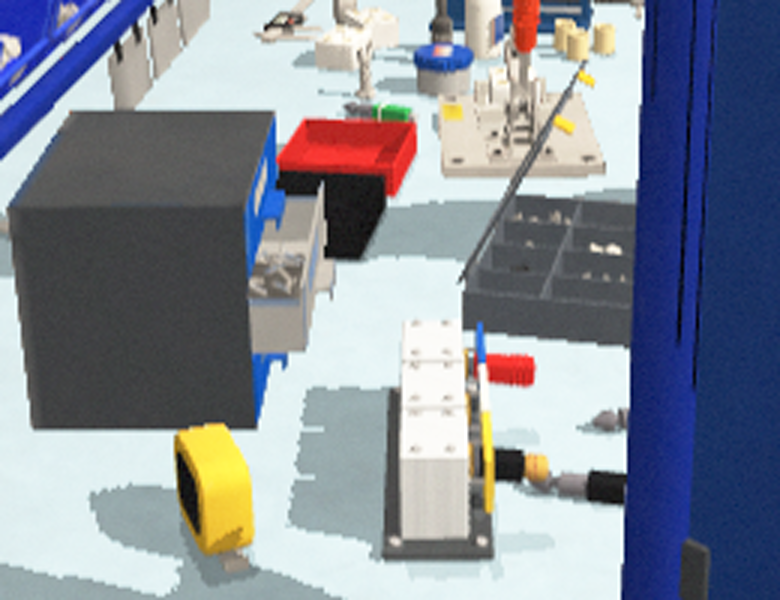

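Top view: yellow collar (crop 130,330) holds a silencer, white is empty, blue holds a red plug. A silencer (190,285) and a red plug (222,298) lie loose. The test point is at (439,210), the black tray at (337,200) and the red tray at (387,206). The side view agrees.

```bash
cat > h.py <<'E'
from workcell import get_state, imaging, order, finder, manip
import cv2,numpy as np
from scipy.spatial.transform import Rotation as R
def look(c="top"):
    f=imaging.grab_frame(c); K=f["intrinsics"]; Rm=R.from_rotvec(f["rotation"]).as_matrix()
    v,u=np.mgrid[0:480,0:640]; d=f["depth"]
    p=np.stack([(u-K[0,2])/K[0,0]*d,(v-K[1,2])/K[1,1]*d,d],-1)@Rm.T+f["xyz"]
    return f,p
def pix2w(f,u,v,z):
    K=f["intrinsics"]; r=R.from_rotvec(f["rotation"]).apply([(u-K[0,2])/K[0,0],(v-K[1,2])/K[1,1],1.])
    return f["xyz"]+r*(z-f["xyz"][2])/r[2]
def w2pix(f,P):
    K=f["intrinsics"]; q=R.from_rotvec(f["rotation"]).inv().apply(np.asarray(P,float)-f["xyz"]); return (K@(q/q[2]))[:2]
def hsv(f): return cv2.cvtColor(f["image"],cv2.COLOR_RGB2HSV).astype(int)
def part(f,p,box,zc=8):
    """pose of a lying part: points above bench in box -> centre line, ends"""
    l,t,r,b=box; m=np.zeros((480,640),bool); m[t:b,l:r]=1
    m&=(p[...,2]>4)&(p[...,2]<30); q=p[m][:,:2]; h=hsv(f)[m]
    return q,h
def red(h): return (h[...,1]>150)&(h[...,2]>60)&((h[...,0]<10)|(h[...,0]>172))
def green(h): return (h[...,1]>110)&(h[...,0]>45)&(h[...,0]<85)
def rect(q):
    (c,s,a)=cv2.minAreaRect(q[:,:2].astype(np.float32)); return np.round(c,1),np.round(s,1),round(a,1)
E
python3 - <<'E'
from h import *
f,p=look(); h=hsv(f)
def reg(l,t,r,b):
    m=np.zeros((480,640),bool); m[t:b,l:r]=1; return m
m=reg(150,225,245,275)
top=m&(p[...,2]>57)&(p[...,2]<72); print("blocks",top.sum(),np.median(p[top][:,2]),rect(p[top]))
w=top&(h[...,1]<40)&(h[...,2]>150); print("white",w.sum(),rect(p[w]))
for n,bx in dict(sil=(178,260,202,302),rp=(212,275,235,315),tp=(425,192,452,230)).items():
    mm=reg(*bx)&(p[...,2]>5)&(p[...,2]<30); q=p[mm]; print(n,mm.sum(),q[:,2].max().round(1),rect(q))
    if n=="rp": g=reg(*bx)&red(h); print(" red",g.sum(),p[g].mean(0).round(1))
    if n=="tp": g=reg(*bx)&green(h); print(" green",g.sum(),p[g].mean(0).round(1))
    if n=="sil": 
        g=reg(*bx)&(h[...,0]>8)&(h[...,0]<25)&(h[...,1]>130); print(" brass",g.sum(),p[g].mean(0).round(1))
for n,bx in dict(red=(355,175,418,238),blk=(305,170,366,232)).items():
    mm=reg(*bx)&(p[...,2]>20)&(p[...,2]<40); print(n,mm.sum(),rect(p[mm]))
g=reg(155,255,185,275)&(h[...,0]>8)&(h[...,0]<25)&(h[...,1]>130); print("brass fit",p[g].mean(0).round(1),g.sum())
g=reg(205,255,225,275)&red(h); print("red fit",p[g].mean(0).round(1),rect(p[g]))
# relay, cabinet
for n,bx in dict(relay=(340,145,366,170),cab=(200,130,285,195),drawer=(205,195,285,220),box=(255,245,345,310),post=(100,150,140,215),postup=(95,0,140,150),left=(0,285,130,340)).items():
    q=p[reg(*bx)&(f["depth"]>0)]; print(n,np.percentile(q,[2,50,98],axis=0).round(0).tolist())
print(R.from_rotvec(get_state()["orientation"]).as_matrix().round(2))
E
```

```text
blocks 992 63.8987273558364 (array([513. , 327.7]), array([ 61. , 174.5]), 5.3)
white 839 (array([514.6, 328.4]), array([ 52.7, 173.1]), 5.8)
sil 243 27.8 (array([428.5, 349.4]), array([114.5,  64.7]), 2.4)
 brass 31 [414.  355.3  15.3]
rp 217 24.9 (array([392.1, 254.6]), array([108.2,  61.4]), 2.6)
 red 82 [369.  252.1  15.3]
tp 214 23.6 (array([ 644.9, -341.4]), array([105.9,  74.4]), 1.2)
 green 63 [ 627.2 -333.2   15.8]
red 307 (array([ 640.8, -190. ]), array([185.5, 140.6]), 84.9)
blk 242 (array([663.6, -65.6]), array([144.2, 114.9]), 86.7)
brass fit [478.7 384.4  48.3] 95
red fit [476.7 257.9  72.9] (array([453.8, 131.3]), array([289.5,  28.7]), 79.7)
relay [[758.0, -132.0, -7.0], [789.0, -96.0, 3.0], [826.0, -61.0, 35.0]]
cab [[654.0, 102.0, -4.0], [737.0, 197.0, 161.0], [860.0, 334.0, 168.0]]
drawer [[605.0, 97.0, -6.0], [632.0, 195.0, 60.0], [664.0, 314.0, 149.0]]
box [[360.0, -77.0, -6.0], [446.0, 42.0, 5.0], [534.0, 165.0, 154.0]]
post [[540.0, 325.0, -868.0], [614.0, 355.0, 606.0], [932.0, 947.0, 646.0]]
postup [[661.0, 350.0, -871.0], [927.0, 399.0, 461.0], [1518.0, 987.0, 629.0]]
left [[199.0, 592.0, -864.0], [337.0, 643.0, 112.0], [406.0, 854.0, 476.0]]
[[-0.    0.39  0.92]
 [-0.    0.92 -0.39]
 [-1.   -0.   -0.  ]]
```

```bash
cat >> h.py <<'E'
def reg(l,t,r,b):
    m=np.zeros((480,640),bool); m[t:b,l:r]=1; return m
def brass(h): return (h[...,0]>8)&(h[...,0]<25)&(h[...,1]>120)
def dark(h): return (h[...,2]<60)
def proj(f,m,z):
    v,u=np.nonzero(m); return np.array([pix2w(f,a,b,z) for a,b in zip(u,v)])[:,:2]
def big(m):
    n,l,s,_=cv2.connectedComponentsWithStats(m.astype(np.uint8)); return l==1+np.argmax(s[1:,4]) if n>1 else m
def pca(q):
    c=q.mean(0); w,V=np.linalg.eigh(np.cov((q-c).T)); d=V[:,1]; s=(q-c)@d; t=(q-c)@V[:,0]
    return c.round(1),np.degrees(np.arctan2(d[1],d[0])).round(1),np.ptp(s).round(1),np.ptp(t).round(1)
E
python3 - <<'E'
from h import *
f,p=look(); h=hsv(f)
w=big(reg(150,225,245,262)&(h[...,1]<45)&(h[...,2]>140)); print("white",w.sum(),rect(proj(f,w,64)))
for n,c,bx,z in [("sil brass",brass,(178,260,202,302),14),("sil dark",dark,(178,260,202,302),14),("rp red",red,(212,275,235,315),14),("tp green",green,(425,192,452,230),14),
  ("fit brass",brass,(160,262,185,275),50),("fit dark",dark,(168,260,185,270),50),("fit red",red,(210,255,228,275),50),
  ("redtray",red,(355,175,418,238),30),("blktray",dark,(305,170,366,232),30),("yellow",lambda h:(h[...,0]>20)&(h[...,0]<35)&(h[...,1]>150),(155,245,190,264),61),("blue",lambda h:(h[...,0]>100)&(h[...,0]<125)&(h[...,1]>130),(200,245,235,262),61)]:
    m=big(reg(*bx)&c(h)); q=proj(f,m,z); print(n,m.sum(),pca(q),rect(q) if "tray" in n else "")
cr=f["image"][225:320,150:245,::-1]; cv2.imwrite("pics/z1.png",cv2.resize(cr,(600,600),interpolation=cv2.INTER_NEAREST))
E
```

```text
white 878 (array([527.5, 405.1]), array([98. , 86.3]), 3.2)
sil brass 24 (array([393.5, 350.1]), np.float64(135.5), np.float64(15.4), np.float64(13.9)) 
sil dark 48 (array([412.4, 347.5]), np.float64(175.8), np.float64(25.2), np.float64(15.1)) 
rp red 81 (array([369.2, 252.3]), np.float64(-162.8), np.float64(37.9), np.float64(16.2)) 
tp green 51 (array([ 623.4, -332.1]), np.float64(159.2), np.float64(25.8), np.float64(15.0)) 
fit brass 23 (array([456.3, 380. ]), np.float64(174.2), np.float64(14.4), np.float64(11.6)) 
fit dark 39 (array([471.3, 380.3]), np.float64(174.0), np.float64(17.9), np.float64(17.8)) 
fit red 61 (array([477.5, 261.8]), np.float64(-170.2), np.float64(28.9), np.float64(14.8)) 
redtray 1693 (array([ 651., -193.]), np.float64(90.0), np.float64(123.9), np.float64(113.7)) (array([ 651.2, -193.2]), array([119.3, 111.4]), 86.8)
blktray 1701 (array([662.5, -53.6]), np.float64(87.0), np.float64(119.6), np.float64(112.6)) (array([662.7, -53.5]), array([119.5, 111.8]), 86.4)
yellow 63 (array([483., 382.]), np.float64(96.0), np.float64(56.8), np.float64(7.9)) 
blue 51 (array([495.9, 263. ]), np.float64(95.6), np.float64(56.8), np.float64(8.5))
```

View pics/z1.png

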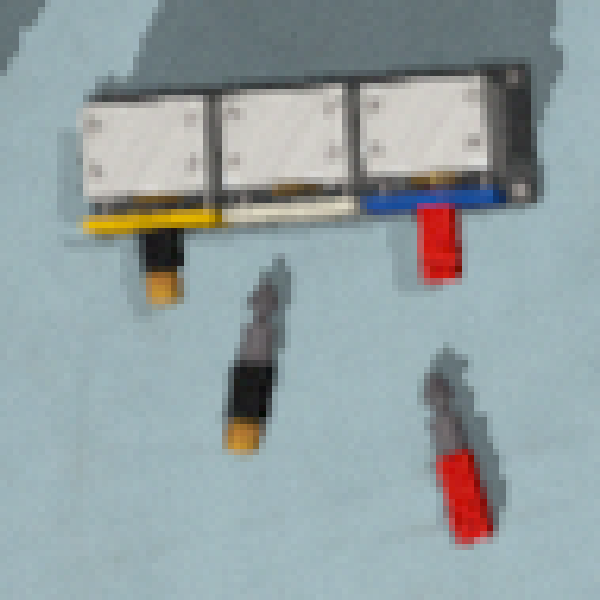

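>>> {"fn": "jog_arm", "kwargs": {"angular": [[0, 0, 0.07], [0, 0, 0.148], [0, 0, 0.148], [0, 0, 0.148], [0, 0, 0.148], [0, 0, 0.148], [0, 0, 0.148], [0, 0, 0.148], [0, 0, 0.148]], "xyz": [[0.09, -0.18, 0], [0.19, -0.36, 0], [0.28, -0.54, 0], [0.38, -0.72, 0], [0.472, -0.907, 0], [0.472, -0.907, -0.1], [0.472, -0.907, -0.3], [0.472, -0.907, -0.45], [0.472, -0.907, -0.5]], "gripper": [0.3, 0.4, 0.4, 0.4, 0.4, 0.4, 0.4, 0.4, 0.4], "force": 20}}

```text
time: 2.52
ee_pos: [405.1, 347.7, 84.5]
orientation: [0.131, 1.569, -0.136]
contact_force: [0.4, 0.7, -0.2]
grip_width: 52.9
```

>>> {"fn": "jog_arm", "kwargs": {"angular": [[0, 0, 0], [0, 0, 0], [0, 0, 0], [0, 0, 0], [0, 0, 0], [0, 0, 0], [0, 0, 0], [0, 0, 0]], "xyz": [[0.003, 0.002, -0.12], [0.003, 0.002, -0.2], [0.003, 0.002, -0.227], [0.003, 0.002, -0.227], [0.003, 0.002, -0.227], [0.003, 0.002, -0.227], [0.003, 0.002, -0.227], [0.003, 0.002, -0.227]], "gripper": [0.4, 0.4, 0.4, 0.4, 0.9, 1, 1, 1], "force": 20}}

```text
time: 3.52
ee_pos: [407.2, 349.6, 18.8]
orientation: [0.134, 1.566, -0.134]
contact_force: [-0.3, -0.4, 0.3]
grip_width: 15.9
```

```bash
python3 - <<'E'
from h import *
f,p=look("side"); cv2.imwrite("pics/s2.png",cv2.resize(f["image"][260:420,290:450,::-1],(560,560)))
f,p=look("top"); h=hsv(f)
for n,c,bx,z in [("redtray",red,(355,175,418,238),30),("blktray",dark,(305,170,366,232),30)]:
    print(n,rect(proj(f,big(reg(*bx)&c(h)),z)))
print(get_state()["ee_pos"],get_state()["grip_width"])
E
```

```text
redtray (array([ 651.3, -193.2]), array([119.3, 111.1]), 86.8)
blktray (array([662.6, -54.6]), array([117. , 111.9]), 86.7)
[407.15421487 349.56623848  18.78844189] 16.012428860193452
```

View pics/s2.png

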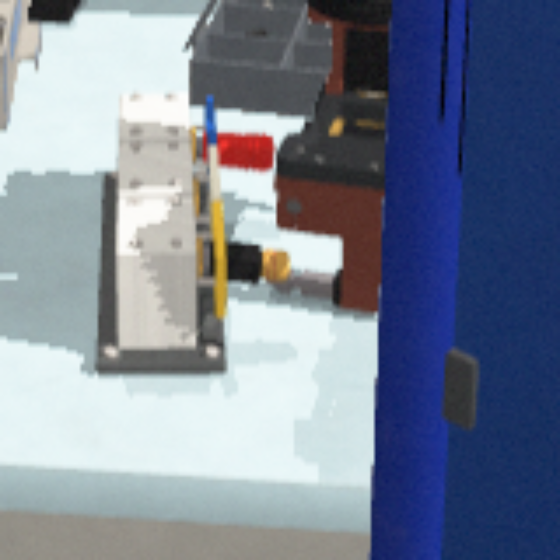

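>>> {"fn": "jog_arm", "kwargs": {"angular": [[0, 0, 0], [0, 0, 0], [0, 0, 0], [0, 0, 0], [0, 0, 0.068], [0, 0, 0.068], [0, 0, 0.068], [0, 0, 0.068], [0, 0, 0.068], [0, 0, 0.068]], "xyz": [[0, 0, 0.15], [0, 0, 0.35], [0, 0, 0.55], [0.05, -0.1, 0.7], [0.14, -0.28, 0.7], [0.23, -0.46, 0.7], [0.32, -0.64, 0.7], [0.41, -0.82, 0.7], [0.5, -1, 0.7], [0.68, -1, 0.7]], "gripper": [1, 1, 1, 1, 1, 1, 1, 1, 1, 1], "force": 30}}

```text
time: 4.88
ee_pos: [610.9, 42.9, 229.0]
orientation: [0.055, 1.571, -0.058]
contact_force: [0.5, 0.6, 0.9]
grip_width: 15.5
```

>>> {"fn": "jog_arm", "kwargs": {"angular": [[0, 0, 0], [0, 0, 0], [0, 0, 0], [0, 0, 0]], "xyz": [[0.117, -0.15, -0.05], [0.117, -0.26, -0.2], [0.117, -0.26, -0.35], [0.117, -0.26, -0.35]], "gripper": [1, 1, 1, 1]}}

```text
time: 5.38
ee_pos: [643.2, -28.6, 120.0]
orientation: [0.05, 1.578, -0.051]
contact_force: [-0.1, -0.6, -0.2]
grip_width: 15.8
```

>>> {"fn": "jog_arm", "kwargs": {"angular": [[0, 0, 0], [0, 0, 0], [0, 0, 0], [0, 0, 0], [0, 0, 0], [0, 0, 0], [0, 0, 0], [0, 0, 0], [0, 0, 0], [0, 0, 0]], "xyz": [[0.009, -0.01, -0.15], [0.009, -0.01, -0.28], [0.009, -0.01, -0.322], [0.009, -0.01, -0.322], [0.009, -0.01, -0.322], [0.009, -0.01, -0.322], [0.009, -0.01, -0.15], [0.009, -0.01, 0.05], [0.009, -0.01, 0.25], [0.009, -0.01, 0.35]], "gripper": [1, 1, 1, 1, 0.66, 0.66, 0.66, 0.66, 0.6, 0.5]}}

```text
time: 6.62
ee_pos: [650.4, -31.8, 233.7]
orientation: [0.051, 1.564, -0.05]
contact_force: [-0.4, 0.5, -0.4]
grip_width: 41.6
```

```bash
python3 - <<'E'
from h import *
f,p=look(); h=hsv(f); print(get_state()["ee_pos"],get_state()["grip_width"])
m=reg(212,275,235,315)&red(h); print("rp",m.sum(),pca(proj(f,big(m),14)))
# part axis incl. spigot: pixels differing from bench
for n,bx in [("rp",(210,272,238,316))]:
    q=p[reg(*bx)&(p[...,2]>6)&(p[...,2]<26)&((h[...,1]<40)|red(h))]; print(pca(q[:,:2]),len(q))
f,p=look("side"); a=cv2.resize(f["image"][200:290,250:370,::-1],(400,300))
f,p=look("top"); b=cv2.resize(f["image"][170:245,300:400,::-1],(400,300)); cv2.imwrite("pics/d1.png",np.hstack([a,b]))
E
```

```text
[651.82928496 -31.92911573 236.76960698] 42.950346982830965
rp 75 (array([369.1, 251.9]), np.float64(-162.9), np.float64(37.5), np.float64(15.4))
(array([386.2, 254.9]), np.float64(-170.7), np.float64(112.4), np.float64(82.1)) 175
```

View pics/d1.png

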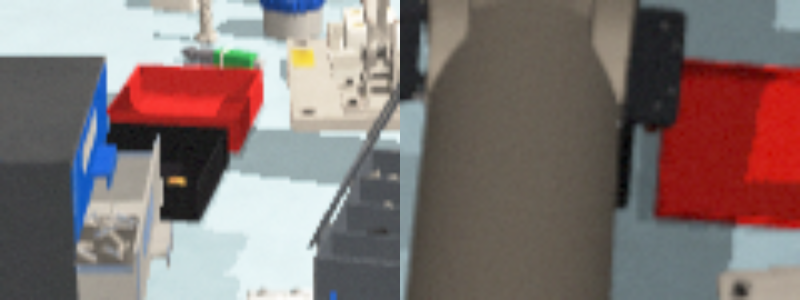

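>>> {"fn": "jog_arm", "kwargs": {"angular": [[0, 0, 0.03], [0, 0, 0.07], [0, 0, 0.11], [0, 0, 0.16], [0, 0, 0.2], [0, 0, 0.217], [0, 0, 0.217], [0, 0, 0.217], [0, 0, 0.217], [0, 0, 0.217]], "xyz": [[-0.14, 0.14, 0], [-0.28, 0.28, 0], [-0.42, 0.42, 0], [-0.56, 0.56, 0], [-0.7, 0.7, 0], [-0.84, 0.84, 0], [-0.935, 0.947, -0.1], [-0.935, 0.947, -0.3], [-0.935, 0.947, -0.48], [-0.935, 0.947, -0.48]], "gripper": [0.4, 0.4, 0.4, 0.4, 0.4, 0.4, 0.4, 0.4, 0.4, 0.4], "force": 20}}

```text
time: 8.02
ee_pos: [365.1, 250.0, 81.0]
orientation: [-0.223, 1.568, 0.214]
contact_force: [-0.2, 0.0, -0.4]
grip_width: 52.3
```

```bash
python3 - <<'E'
from h import *
s=get_state(); print(s["ee_pos"],s["orientation"],s["qvel"].round(3))
imaging.grab_frame("top");s=get_state(); print(s["ee_pos"],s["qvel"].round(3))
M=R.from_rotvec(s["orientation"]).as_matrix(); print(M.round(3), np.degrees(np.arctan2(M[1,1],M[0,1])))
E
```

```text
[365.08312057 249.96448559  80.97537031] [-0.22287204  1.56849512  0.2138977 ] [ 0.007 -0.086  0.008 -0.067 -0.002  0.061 -0.001]
[366.92188954 251.27629983  83.32395613] [ 0.002 -0.062  0.006 -0.046 -0.     0.009  0.001]
[[-0.004 -0.274  0.962]
 [-0.004  0.962  0.274]
 [-1.    -0.002 -0.005]] 105.89056624063089
```

>>> {"fn": "jog_arm", "kwargs": {"angular": [[0, 0, 0], [0, 0, 0], [0, 0, 0], [0, 0, 0], [0, 0, 0], [0, 0, 0], [0, 0, 0], [0, 0, 0], [0, 0, 0], [0, 0, 0]], "xyz": [[0.003, 0, -0.12], [0.003, 0, -0.2], [0.003, 0, -0.222], [0.003, 0, -0.222], [0.003, 0, -0.222], [0.003, 0, -0.222], [0.003, 0, -0.222], [0.003, 0, -0.1], [0.003, 0, 0.1], [0.003, 0, 0.3]], "gripper": [0.4, 0.4, 0.4, 0.4, 1, 1, 1, 1, 1, 1], "force": 25}}

```text
time: 9.32
ee_pos: [368.9, 252.2, 176.3]
orientation: [-0.218, 1.561, 0.217]
contact_force: [0.7, 0.7, -0.7]
grip_width: 0.3
```

```bash
python3 - <<'E'
from h import *
f,p=look("side"); a=cv2.resize(f["image"][260:420,250:450,::-1],(500,400))
cv2.imwrite("pics/m1.png",a)
f,p=look("top"); print(finder.spot_in("top","red_plug_3")[:4]); cv2.imwrite("pics/m2.png",cv2.resize(f["image"][225:345,130:290,::-1],(640,480)))
s=get_state(); print(s["ee_pos"],s["grip_width"])
E
```

```text
[]
[370.9127809  253.92800372 177.72734368] 0.725495890041183
```

View pics/m2.png

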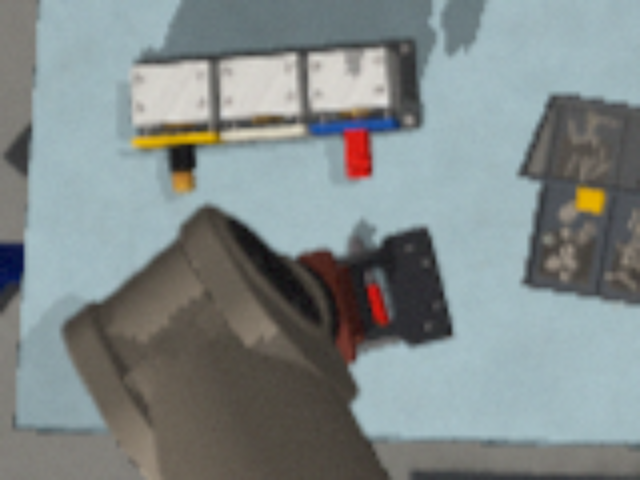

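```bash
python3 - <<'E'
from h import *
f,p=look(); h=hsv(f); m=reg(212,275,240,315)&red(h); q=proj(f,m,14)
print(m.sum(),pca(q),np.percentile(q,[0,100],axis=0).round(0)); print(p[m][:,2].round(0))
E
```

```text
50 (array([372.6, 258.8]), np.float64(-148.5), np.float64(65.9), np.float64(37.7)) [[338. 244.]
 [404. 284.]]
[ 334.  336.  329.  335.  339.  334.   14.   16.   18.   18.    8.  275.
   21.   14.   16.   14.    4.  334.   16.   11.   11.   19.   19.   10.
  336.  332.  279.   19.   25.   21.   13.    8.   21.   22.   10.  335.
  331.  277.  277.   13.  332.  287.  284.  335.  328.  331. 1597.  335.
  335.  332.]
```

>>> {"fn": "jog_arm", "kwargs": {"angular": [[0, 0, 0], [0, 0, 0], [0, 0, 0], [0, 0, 0], [0, 0, 0]], "xyz": [[0, 0, 0.1], [-0.06, -0.15, 0.2], [-0.06, -0.35, 0.2], [-0.06, -0.35, 0.2], [-0.06, -0.35, 0.2]], "gripper": [0.4, 0.4, 0.4, 0.4, 0.4]}}

```text
time: 10.15
ee_pos: [350.8, 147.7, 233.6]
orientation: [-0.218, 1.562, 0.217]
contact_force: [0.5, -0.1, -0.0]
grip_width: 47.1
```

```bash
python3 - <<'E'
from h import *
f,p=look(); h=hsv(f); m=big(reg(205,270,250,320)&red(h)); q=proj(f,m,14)
print(m.sum(),pca(q),np.percentile(q,[0,100],axis=0).round(0),np.percentile(p[m][:,2],[10,50,90]));s=get_state(); print(s["ee_pos"],s["grip_width"])
cv2.imwrite("pics/m3.png",cv2.resize(f["image"][260:330,190:260,::-1],(560,560)))
E
```

```text
17 (array([383. , 257.7]), np.float64(122.4), np.float64(14.6), np.float64(7.6)) [[377. 250.]
 [388. 264.]] [ 11.73042173  17.44420817 566.3997973 ]
[350.92598328 148.22794205 233.71497295] 50.31388254895276
```

View pics/m3.png

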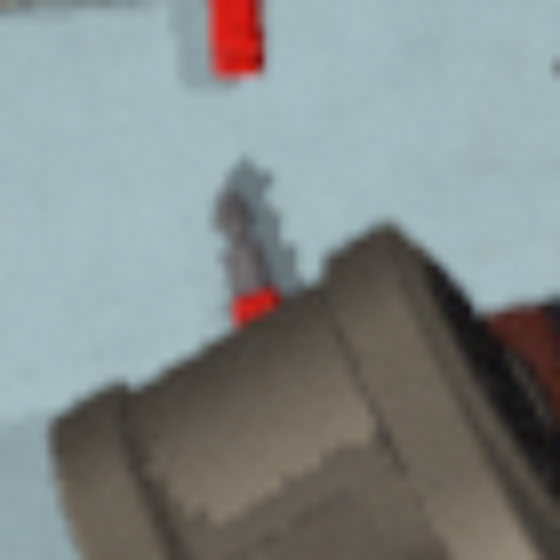

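>>> {"fn": "jog_arm", "kwargs": {"angular": [[0, 0, 0], [0, 0, 0], [0, 0, 0], [0, 0, 0], [0, 0, 0], [0, 0, 0], [0, 0, 0], [0, 0, 0], [0, 0, 0], [0, 0, 0]], "xyz": [[0.06, 0.2, -0.1], [0.06, 0.35, -0.25], [0.06, 0.35, -0.45], [0.06, 0.35, -0.6], [0.06, 0.35, -0.7], [0.06, 0.35, -0.727], [0.06, 0.35, -0.727], [0.06, 0.35, -0.727], [0.06, 0.35, -0.727], [0.06, 0.35, -0.727]], "gripper": [0.4, 0.4, 0.4, 0.4, 0.4, 0.4, 0.4, 1, 1, 1], "force": 25}}

```text
time: 11.45
ee_pos: [369.6, 252.9, 16.9]
orientation: [-0.217, 1.559, 0.218]
contact_force: [-0.7, 0.3, -0.5]
grip_width: 26.2
```

>>> {"fn": "jog_arm", "kwargs": {"angular": [[0, 0, 0], [0, 0, 0]], "xyz": [[0, 0, 0], [0, 0, 0]], "gripper": [1, 1]}}

```text
time: 11.7
ee_pos: [369.4, 252.7, 16.7]
orientation: [-0.217, 1.559, 0.218]
contact_force: [-0.7, -0.4, 3.4]
grip_width: 15.8
```

>>> {"fn": "jog_arm", "kwargs": {"angular": [[0, 0, 0], [0, 0, 0], [0, 0, 0], [0, 0, -0.05], [0, 0, -0.1], [0, 0, -0.15], [0, 0, -0.2], [0, 0, -0.213], [0, 0, -0.213], [0, 0, -0.213]], "xyz": [[0, 0, 0.12], [0, 0, 0.32], [0, 0, 0.52], [0.05, -0.08, 0.7], [0.15, -0.24, 0.7], [0.27, -0.4, 0.7], [0.39, -0.56, 0.7], [0.51, -0.72, 0.7], [0.63, -0.88, 0.7], [0.75, -1, 0.7]], "gripper": [1, 1, 1, 1, 1, 1, 1, 1, 1, 1], "force": 35}}

```text
time: 12.95
ee_pos: [594.9, -49.9, 226.3]
orientation: [0.046, 1.571, -0.047]
contact_force: [1.1, 1.6, -0.6]
grip_width: 15.8
```

>>> {"fn": "jog_arm", "kwargs": {"angular": [[0, 0, 0], [0, 0, 0], [0, 0, 0], [0, 0, 0], [0, 0, 0], [0, 0, 0]], "xyz": [[0.07, -0.15, 0], [0.134, -0.3, -0.05], [0.134, -0.409, -0.2], [0.134, -0.409, -0.35], [0.134, -0.409, -0.35], [0.134, -0.409, -0.35]], "gripper": [1, 1, 1, 1, 1, 1]}}

```text
time: 13.7
ee_pos: [635.4, -169.7, 122.9]
orientation: [0.044, 1.569, -0.044]
contact_force: [0.1, -0.1, 0.1]
grip_width: 15.7
```

>>> {"fn": "jog_arm", "kwargs": {"angular": [[0, 0, 0], [0, 0, 0], [0, 0, 0], [0, 0, 0], [0, 0, 0], [0, 0, 0], [0, 0, 0], [0, 0, 0], [0, 0, 0], [0, 0, 0]], "xyz": [[0, 0, -0.15], [0, 0, -0.28], [0, 0, -0.335], [0, 0, -0.335], [0, 0, -0.335], [0, 0, -0.335], [0, 0, -0.335], [0, 0, -0.15], [0, 0, 0.05], [0, 0, 0.25]], "gripper": [1, 1, 1, 1, 0.66, 0.66, 0.66, 0.66, 0.6, 0.5]}}

```text
time: 14.95
ee_pos: [634.2, -170.1, 198.6]
orientation: [0.045, 1.57, -0.045]
contact_force: [1.0, -0.4, 0.8]
grip_width: 41.8
```

```bash
python3 - <<'E'
from h import *
f,p=look(); s=get_state(); print(s["ee_pos"],s["grip_width"])
# collars / ports, refined
h=hsv(f)
ye=lambda h:(h[...,0]>20)&(h[...,0]<35)&(h[...,1]>150); bl=lambda h:(h[...,0]>100)&(h[...,0]<125)&(h[...,1]>130)
a=proj(f,big(reg(155,245,190,264)&ye(h)),61).mean(0); b=proj(f,big(reg(200,245,235,262)&bl(h)),61).mean(0); d=a-b
print(a,b,np.hypot(*d),np.degrees(np.arctan2(d[1],d[0])))
for u,v in [(163.3,240),(194.8,248.3)]: print(pix2w(f,u,v,64))
m=reg(155,235,185,275); 
# centre of middle block from white pixels between gaps
w=reg(186,236,205,258)&(h[...,1]<45)&(h[...,2]>140); print("mid block",rect(proj(f,big(w),64)))
f,p=look("side"); a=cv2.resize(f["image"][200:290,250:370,::-1],(800,600)); cv2.imwrite("pics/d2.png",a)
E
```

```text
[ 638.34610245 -171.67580566  207.64693555] 42.67162917892963
[483.14375601 381.53341224] [495.96629505 263.23959228] 118.98674441880418 96.18646089892293
[534.82825249 412.79668971  64.        ]
[514.76663663 326.66316892  64.        ]
mid block (array([520.6, 326.7]), array([41.2, 50.2]), 6.0)
```

View pics/d2.png

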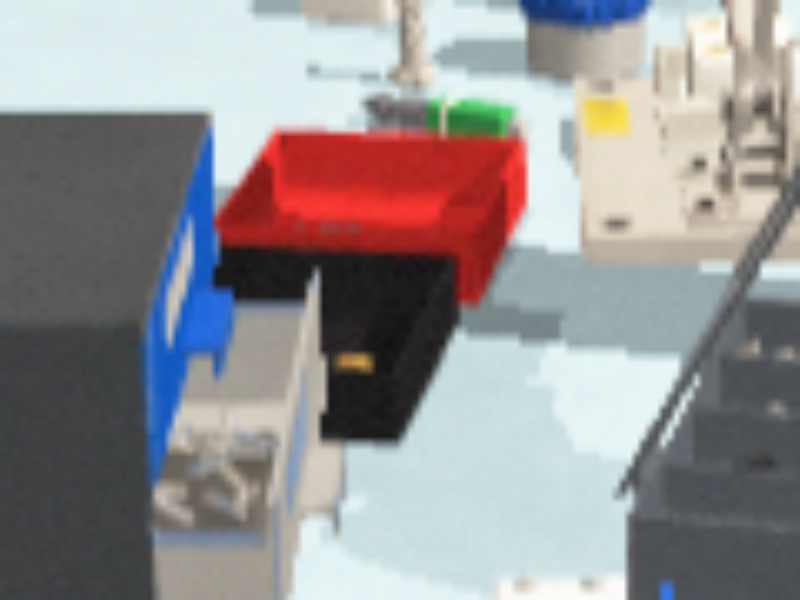

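>>> {"fn": "jog_arm", "kwargs": {"angular": [[0, 0, 0.02], [0, 0, 0.04], [0, 0, 0.06], [0, 0, 0.08], [0, 0, 0.104], [0, 0, 0.104]], "xyz": [[-0.1, 0.16, 0], [-0.2, 0.34, 0.0], [-0.3, 0.52, 0], [-0.4, 0.7, 0], [-0.517, 0.88, 0], [-0.517, 1, 0]], "gripper": [0.545, 0.545, 0.545, 0.545, 0.545, 0.545]}}

```text
time: 15.8
ee_pos: [476.7, 132.0, 196.5]
orientation: [-0.085, 1.57, 0.086]
contact_force: [1.1, 0.4, 0.5]
grip_width: 40.2
```

>>> {"fn": "jog_arm", "kwargs": {"angular": [[0, 0, 0], [0, 0, 0], [0, 0, 0], [0, 0, 0], [0, 0, 0], [0, 0, 0]], "xyz": [[0, 0.2, 0], [0, 0.44, 0], [0, 0.44, -0.2], [0, 0.44, -0.3], [0, 0.44, -0.3], [0, 0.44, -0.3]], "gripper": [0.545, 0.545, 0.545, 0.545, 0.545, 0.545]}}

```text
time: 16.55
ee_pos: [480.2, 261.9, 107.6]
orientation: [-0.082, 1.568, 0.083]
contact_force: [1.1, 1.1, 0.5]
grip_width: 39.9
```

```bash
cat >> h.py <<'E'
EX=np.array([.9942,.1075,0]); EY=np.array([-.1075,.9942,0])
PORT=dict(white=np.array([500.8,324.,44])); PORT["yellow"]=PORT["white"]+60*EY; PORT["blue"]=PORT["white"]-60*EY
def st(port=None):
    imaging.grab_frame("top"); s=get_state(); M=R.from_rotvec(s["orientation"]).as_matrix()
    print("pos",s["ee_pos"].round(1),"jaw",np.degrees(np.arctan2(M[1,1],M[0,1])).round(2),"x-axis",M[:,0].round(3),"w",round(s["grip_width"],1),"F",s["contact_force"].round(1))
    if port:
        d=s["ee_pos"]-PORT[port]; print("port frame",(d@EX).round(1),(d@EY).round(1),d[2].round(1),"F",(s["contact_force"]@EX).round(1),(s["contact_force"]@EY).round(1))
E
python3 -c "
from h import *
st('blue')"
```

```text
pos [480.5 262.1 108. ] jaw 96.04 x-axis [ 0.002  0.001 -1.   ] w 40.3 F [ 0.2 -0.9 -0.2]
port frame -26.8 0.6 64.0 F 0.1 -1.0
```

>>> {"fn": "jog_arm", "kwargs": {"angular": [[0, 0, 0], [0, 0, 0], [0, 0, 0], [0, 0, 0], [0, 0, 0]], "xyz": [[-0.004, -0.0025, -0.08], [-0.004, -0.0025, -0.16], [-0.004, -0.0025, -0.23], [-0.004, -0.0025, -0.23], [-0.004, -0.0025, -0.23]], "gripper": [0.545, 0.545, 0.545, 0.545, 0.545]}}

```text
time: 17.23
ee_pos: [479.2, 261.6, 39.0]
orientation: [-0.082, 1.567, 0.084]
contact_force: [0.5, 0.5, -0.3]
grip_width: 40.2
```

```bash
python3 -c "
from h import *
st('blue')
f,p=look('side'); a=cv2.resize(f['image'][280:380,300:420,::-1],(720,600)); cv2.imwrite('pics/g1.png',a)"
```

```text
pos [479.3 261.7  39. ] jaw 96.06 x-axis [ 0.002  0.002 -1.   ] w 40.1 F [-0.4  0.3 -0. ]
port frame -28.1 0.4 -5.0 F -0.3 0.3
```

View pics/g1.png

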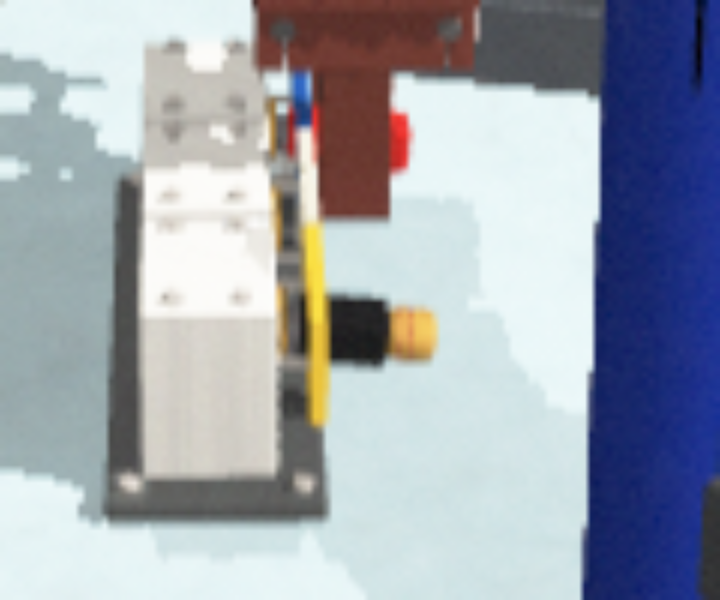

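>>> {"fn": "jog_arm", "kwargs": {"angular": [[0, 0, 0], [0, 0, 0], [0, 0, 0], [0, 0, 0], [0, 0, 0], [0, 0, 0], [0, 0, 0]], "xyz": [[0, 0, 0], [0, 0, 0], [0, 0, 0], [0.012, 0.001, 0], [0.024, 0.002, 0], [0.036, 0.003, 0], [0.036, 0.003, 0]], "gripper": [0.75, 0.75, 0.75, 0.75, 0.75, 0.75, 0.75]}}

```text
time: 18.2
ee_pos: [488.6, 262.1, 37.3]
orientation: [-0.084, 1.57, 0.083]
contact_force: [-4.3, 0.6, 3.1]
grip_width: 22.0
```

```bash
python3 -c "
from h import *
st('blue'); st('blue')"
```

```text
pos [488.4 262.1  37.3] jaw 96.09 x-axis [-0.001 -0.    -1.   ] w 21.9 F [-4.5  0.1  3.9]
port frame -19.0 -0.2 -6.7 F -4.5 0.6
pos [488.4 262.1  37.3] jaw 96.1 x-axis [-0.001 -0.    -1.   ] w 22.2 F [-4.9  0.4  1.6]
port frame -19.0 -0.2 -6.7 F -4.8 0.9
```

>>> {"fn": "jog_arm", "kwargs": {"angular": [[0, 0, 0], [0, 0, 0], [0, 0, 0], [0, 0, 0]], "xyz": [[0.01, 0.001, 0.003], [0.02, 0.002, 0.006], [0.02, 0.002, 0.006], [0.02, 0.002, 0.006]], "gripper": [0.75, 0.75, 0.75, 0.75]}}

```text
time: 18.8
ee_pos: [489.7, 262.1, 37.6]
orientation: [-0.087, 1.579, 0.083]
contact_force: [-14.0, -0.2, 1.6]
grip_width: 22.3
```

```bash
python3 -c "
from h import *
st('blue')"
```

```text
pos [489.6 262.1  37.6] jaw 96.18 x-axis [-0.01  -0.003 -1.   ] w 21.8 F [-14.    0.9   1.7]
port frame -17.7 -0.4 -6.4 F -13.8 2.4
```

>>> {"fn": "jog_arm", "kwargs": {"angular": [[0, 0, 0], [0, 0, 0], [0, 0, 0], [0.005, -0.046, 0], [0.01, -0.092, 0], [0.015, -0.138, 0], [0.02, -0.184, 0], [0.025, -0.23, 0], [0.03, -0.276, 0], [0.03, -0.276, 0]], "xyz": [[0, 0, 0], [0, 0, 0], [0, 0, 0], [-0.0022, -0.0002, 0], [-0.0044, -0.0005, 0], [-0.0066, -0.0007, 0.0005], [-0.0088, -0.001, 0.001], [-0.011, -0.0012, 0.0015], [-0.0133, -0.0014, 0.002], [-0.0133, -0.0014, 0.002]], "gripper": [1, 1, 1, 1, 1, 1, 1, 1, 1, 1], "force": 25}}

```text
time: 20.1
ee_pos: [486.9, 261.0, 36.0]
orientation: [-0.085, 1.194, 0.084]
contact_force: [-14.7, 15.7, -20.1]
grip_width: 16.0
```

```bash
python3 -c "
from h import *
st('blue')
f,p=look('side'); a=cv2.resize(f['image'][280:380,300:420,::-1],(720,600)); cv2.imwrite('pics/g2.png',a)"
```

```text
pos [486.8 261.   35.9] jaw 96.32 x-axis [ 0.367  0.021 -0.93 ] w 16.1 F [-14.8  16.7 -16.7]
port frame -20.7 -1.2 -8.1 F -12.9 18.2
```

View pics/g2.png

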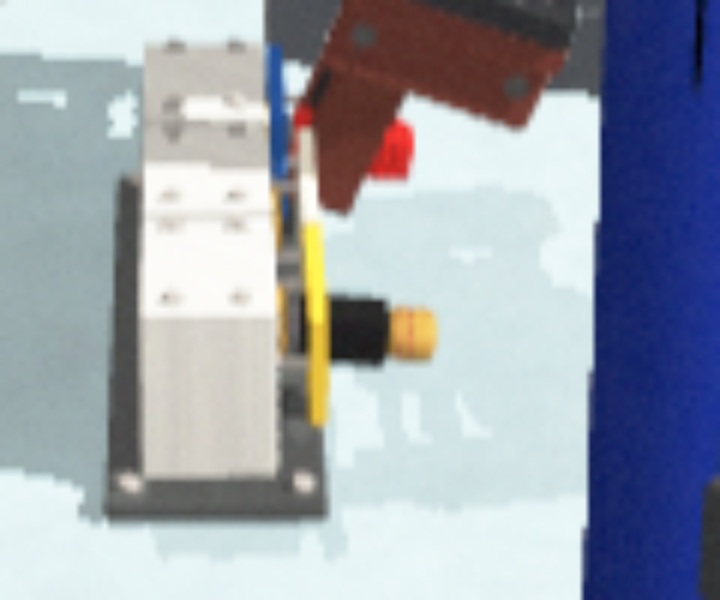

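>>> {"fn": "jog_arm", "kwargs": {"angular": [[0.006, -0.055, 0], [0.012, -0.11, 0], [0.012, -0.11, 0], [0.012, -0.11, 0], [0.012, -0.11, 0], [0.012, -0.11, 0], [0.012, -0.11, 0]], "xyz": [[-0.005, -0.0005, 0.002], [-0.011, -0.001, 0.004], [-0.011, -0.001, 0.004], [-0.03, -0.003, 0.006], [-0.08, -0.008, 0.006], [-0.13, -0.014, 0.006], [-0.13, -0.014, 0.006]], "gripper": [1, 1, 1, 1, 1, 1, 1], "force": 25}}

```text
time: 21.08
ee_pos: [454.7, 252.4, 41.6]
orientation: [-0.07, 1.015, 0.075]
contact_force: [-2.8, 6.9, 1.5]
grip_width: 16.2
```

```bash
python3 -c "
from h import *
st('blue')
f,p=look('side'); a=cv2.resize(f['image'][280:380,300:420,::-1],(720,600)); cv2.imwrite('pics/g3.png',a)"
```

```text
pos [454.9 252.4  41.6] jaw 95.45 x-axis [ 0.526  0.03  -0.85 ] w 16.1 F [-2.6  8.3  0.3]
port frame -53.3 -6.2 -2.4 F -1.7 8.5
```

View pics/g3.png

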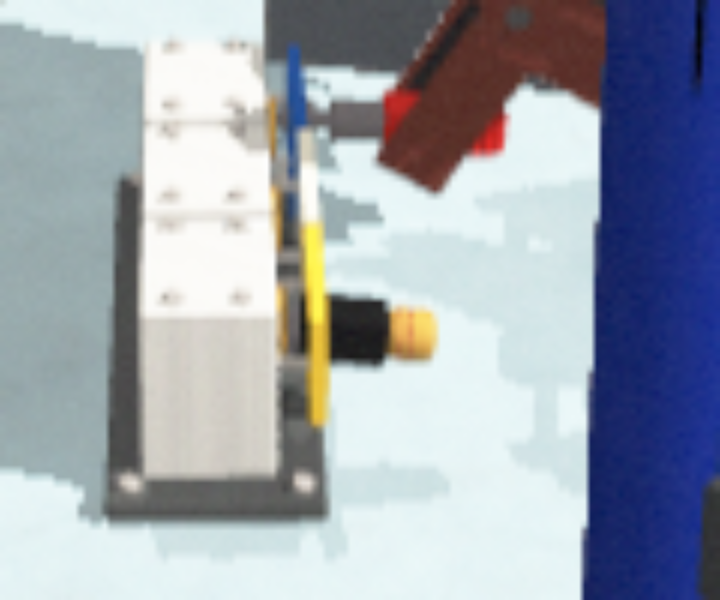

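>>> {"fn": "jog_arm", "kwargs": {"angular": [[0, 0, 0], [0, 0, 0], [0, 0, 0], [0, 0, 0], [0, 0, 0], [0, 0, 0], [0, 0, 0]], "xyz": [[-0.04, -0.004, 0], [-0.09, -0.01, 0], [-0.09, -0.01, 0.15], [-0.09, -0.01, 0.35], [-0.09, -0.01, 0.55], [-0.09, -0.01, 0.6], [-0.09, -0.01, 0.6]], "gripper": [1, 1, 1, 1, 1, 1, 1], "force": 35}}

```text
time: 22.05
ee_pos: [430.4, 246.2, 225.6]
orientation: [-0.063, 1.007, 0.068]
contact_force: [-0.8, 0.5, -0.2]
grip_width: 16.0
```

```bash
python3 -c "
from h import *
st('blue');st()
f,p=look(); h=hsv(f); print('redtray',rect(proj(f,big(reg(345,165,428,248)&red(h)),30)))
m=reg(420,185,460,235)&green(h); print('tp',pca(proj(f,big(m),14)))"
```

```text
pos [429.7 245.1 223.3] jaw 94.92 x-axis [ 0.531  0.025 -0.847] w 15.8 F [ 0.1 -1.  -1.1]
port frame -79.2 -10.8 179.3 F -0.0 -1.0
pos [429.  244.3 221.6] jaw 94.94 x-axis [ 0.529  0.023 -0.849] w 15.9 F [ 0.3  0.2 -1.1]
redtray (array([ 650.5, -192.9]), array([119.5, 110.3]), 86.6)
tp (array([ 623.4, -332.1]), np.float64(159.2), np.float64(25.8), np.float64(15.0))
```

>>> {"fn": "jog_arm", "kwargs": {"angular": [[0, 0, 0], [0, 0, -0.03], [0, 0, -0.06], [0, 0, -0.09], [0, 0, -0.091], [0, 0, -0.091], [0, 0, -0.091]], "xyz": [[0, -0.17, 0.04], [0.06, -0.34, 0.04], [0.16, -0.5, 0.04], [0.26, -0.66, 0.04], [0.36, -0.82, 0.04], [0.46, -0.98, 0.04], [0.55, -1, 0.04]], "gripper": [1, 1, 1, 1, 1, 1, 1]}}

```text
time: 23.08
ee_pos: [592.7, -58.8, 230.6]
orientation: [0.003, 1.02, -0.069]
contact_force: [0.1, 1.4, -0.3]
grip_width: 16.2
```

>>> {"fn": "jog_arm", "kwargs": {"angular": [[0, 0, 0], [0, 0, 0], [0, 0, 0], [0, 0, 0], [0, 0, 0], [0, 0, 0]], "xyz": [[0.07, -0.15, 0], [0.133, -0.3, 0], [0.133, -0.528, -0.1], [0.133, -0.528, -0.25], [0.133, -0.528, -0.4], [0.133, -0.528, -0.4]], "gripper": [1, 1, 1, 1, 1, 1]}}

```text
time: 23.82
ee_pos: [630.1, -210.9, 124.2]
orientation: [0.016, 1.036, -0.053]
contact_force: [-0.4, 0.1, -0.6]
grip_width: 15.7
```

```bash
python3 -c "
from h import *
st();st()"
```

```text
pos [ 630.1 -209.8  123.1] jaw 87.07 x-axis [ 0.509 -0.035 -0.86 ] w 15.8 F [ 0.8  0.1 -0.8]
pos [ 630.2 -209.6  124.1] jaw 87.09 x-axis [ 0.508 -0.036 -0.861] w 15.8 F [-0.7 -0.4 -1.4]
```

>>> {"fn": "jog_arm", "kwargs": {"angular": [[0, 0, 0], [0, 0, 0], [0, 0, 0], [0, 0, 0], [0, 0, 0], [0, 0, 0], [0, 0, 0], [0, 0, 0], [0, 0, 0], [0, 0, 0]], "xyz": [[0.013, -0.015, -0.15], [0.013, -0.015, -0.28], [0.013, -0.015, -0.325], [0.013, -0.015, -0.325], [0.013, -0.015, -0.325], [0.013, -0.015, -0.325], [0.013, -0.015, -0.325], [0.013, -0.015, -0.15], [0.013, -0.015, 0.05], [0.013, -0.015, 0.25]], "gripper": [1, 1, 1, 1, 0.68, 0.66, 0.66, 0.66, 0.6, 0.5]}}

```text
time: 25.18
ee_pos: [632.6, -221.0, 204.8]
orientation: [0.019, 1.031, -0.061]
contact_force: [1.5, -0.1, 0.7]
grip_width: 41.7
```

```bash
python3 -c "
from h import *
st()
f,p=look('side'); a=cv2.resize(f['image'][200:290,250:370,::-1],(800,600)); cv2.imwrite('pics/d3.png',a)"
```

```text
pos [ 637.2 -220.9  213.6] jaw 86.59 x-axis [ 0.521 -0.044 -0.852] w 43.1 F [ 3.  -1.4  4.9]
```

```bash
cat >> h.py <<'E'
def to(xyz,jaw,tilt=0,port=None):
    """units from measured pose to target: tool tilted by tilt deg about jaw (tips forward)"""
    s=get_state(); y=np.array([np.cos(np.radians(jaw)),np.sin(np.radians(jaw)),0]); x=np.array([0,0,-1.])
    T=np.stack([x,y,np.cross(x,y)],1); T=R.from_rotvec(-np.radians(tilt)*y).as_matrix()@T
    rv=(R.from_matrix(T)*R.from_rotvec(s["orientation"]).inv()).as_rotvec()
    print("to xyz",((np.asarray(xyz)-s["ee_pos"])/300).round(4),"ang",(rv/(np.pi/2)).round(4))
E
python3 -c "
from h import *
st(); to(PORT['yellow']-28*EX+[0,0,66],96.19)"
```

```text
pos [ 637.8 -215.7  207.7] jaw 87.12 x-axis [ 0.52  -0.038 -0.853] w 44.0 F [ 0.3  0.5 -0.2]
to xyz [-0.571   1.9878 -0.3258] ang [-0.0016  0.3494  0.0959]
```

>>> {"fn": "jog_arm", "kwargs": {"angular": [[0, 0.09, 0.024], [0, 0.18, 0.048], [0, 0.27, 0.072], [0, 0.3494, 0.0959], [0, 0.3494, 0.0959], [0, 0.3494, 0.0959], [0, 0.3494, 0.0959]], "xyz": [[-0.1, 0.14, 0.03], [-0.22, 0.3, 0.05], [-0.34, 0.46, 0.05], [-0.46, 0.62, 0.05], [-0.571, 0.78, 0.05], [-0.571, 0.94, 0.05], [-0.571, 1, 0.05]], "gripper": [0.5, 0.545, 0.545, 0.545, 0.545, 0.545, 0.545], "force": 25}}

```text
time: 26.2
ee_pos: [463.8, 88.9, 217.6]
orientation: [-0.085, 1.577, 0.092]
contact_force: [0.5, -0.5, -0.2]
grip_width: 40.1
```

>>> {"fn": "jog_arm", "kwargs": {"angular": [[0, 0, 0], [0, 0, 0], [0, 0, 0], [0, 0, 0], [0, 0, 0], [0, 0, 0], [0, 0, 0], [0, 0, 0], [0, 0, 0], [0, 0, 0]], "xyz": [[0, 0.2, 0], [0, 0.4, 0], [0, 0.6, 0], [0, 0.8, 0], [0, 0.98, 0], [0, 0.98, -0.1], [0, 0.98, -0.25], [0, 0.98, -0.37], [0, 0.98, -0.37], [0, 0.98, -0.37]], "gripper": [0.545, 0.545, 0.545, 0.545, 0.545, 0.545, 0.545, 0.545, 0.545, 0.545]}}

```text
time: 27.45
ee_pos: [466.1, 379.0, 108.4]
orientation: [-0.08, 1.575, 0.086]
contact_force: [0.9, -0.2, 0.8]
grip_width: 39.9
```

```bash
python3 -c "
from h import *
st('yellow'); st('yellow');f,p=look(); h=hsv(f); to(PORT['yellow']-28*EX+[0,0,-5],96.19)
m=big(reg(345,165,428,248)&red(h)); print('redtray',rect(proj(f,m,30)))
a=cv2.resize(f['image'][170:240,300:420,::-1],(600,350)); b=cv2.resize(f['image'][235:295,150:250,::-1],(400,240)); cv2.imwrite('pics/d4.png',cv2.copyMakeBorder(a,0,240,0,0,0)); c=cv2.imread('pics/d4.png'); c[350:590,:400]=b; cv2.imwrite('pics/d4.png',c)"
```

```text
pos [466.2 379.4 108.9] jaw 96.08 x-axis [-0.005  0.005 -1.   ] w 39.9 F [ 0.6 -0.6  0.4]
port frame -28.4 -1.2 64.9 F 0.5 -0.7
pos [466.1 379.7 109.1] jaw 96.11 x-axis [-0.005  0.005 -1.   ] w 40.1 F [0.2 0.3 0.5]
port frame -28.5 -0.9 65.1 F 0.2 0.2
to xyz [ 0.0019  0.0026 -0.2337] ang [-0.0032 -0.0033  0.0008]
redtray (array([ 651.2, -193.1]), array([119.2, 111.4]), 86.8)
```

View pics/d4.png

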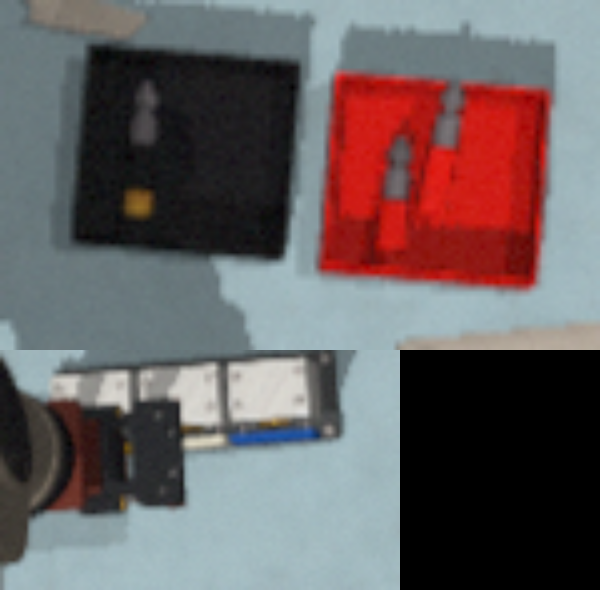

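>>> {"fn": "jog_arm", "kwargs": {"angular": [[-0.003, -0.003, 0], [-0.003, -0.003, 0], [-0.003, -0.003, 0], [-0.003, -0.003, 0], [-0.003, -0.003, 0], [-0.003, -0.003, 0], [-0.003, -0.003, 0]], "xyz": [[0.002, 0.0026, -0.08], [0.002, 0.0026, -0.16], [0.002, 0.0026, -0.234], [0.002, 0.0026, -0.234], [0.002, 0.0026, -0.234], [0.002, 0.0026, -0.234], [0.002, 0.0026, -0.234]], "gripper": [0.545, 0.545, 0.545, 0.545, 0.75, 0.75, 0.75]}}

```text
time: 28.48
ee_pos: [465.9, 380.5, 38.0]
orientation: [-0.085, 1.571, 0.083]
contact_force: [-0.5, 0.9, -0.9]
grip_width: 22.0
```

```bash
python3 -c "
from h import *
st('yellow')"
```

```text
pos [465.8 380.4  37.9] jaw 96.13 x-axis [-0.002 -0.001 -1.   ] w 21.9 F [-1.   0.1 -0.1]
port frame -28.7 -0.1 -6.1 F -1.0 0.2
```

>>> {"fn": "jog_arm", "kwargs": {"angular": [[0, 0, 0], [0, 0, 0], [0, 0, 0], [0, 0, 0], [0, 0, 0], [0, 0, 0], [0, 0, 0], [0, 0, 0]], "xyz": [[0.012, 0.001, 0], [0.024, 0.002, 0], [0.036, 0.003, 0], [0.046, 0.004, 0.004], [0.056, 0.005, 0.006], [0.056, 0.005, 0.006], [0.056, 0.005, 0.006], [0.056, 0.005, 0.006]], "gripper": [0.75, 0.75, 0.75, 0.75, 0.75, 0.75, 0.75, 0.75]}}

```text
time: 29.52
ee_pos: [477.2, 381.4, 37.6]
orientation: [-0.088, 1.582, 0.083]
contact_force: [-14.6, -0.9, 2.9]
grip_width: 22.0
```

```bash
python3 -c "
from h import *
st('yellow')"
```

```text
pos [477.2 381.3  37.6] jaw 96.22 x-axis [-0.012 -0.004 -1.   ] w 21.6 F [-13.5  -0.5   3.7]
port frame -17.3 -0.5 -6.4 F -13.5 1.0
```

>>> {"fn": "jog_arm", "kwargs": {"angular": [[0, 0, 0], [0, 0, 0], [0, 0, 0], [0.005, -0.046, 0], [0.01, -0.092, 0], [0.015, -0.138, 0], [0.02, -0.184, 0], [0.025, -0.23, 0], [0.03, -0.276, 0], [0.03, -0.276, 0]], "xyz": [[0, 0, 0], [0, 0, 0], [0, 0, 0], [-0.0024, 0.002, 0], [-0.0048, 0.004, 0], [-0.0072, 0.006, 0.0015], [-0.0096, 0.008, 0.003], [-0.012, 0.01, 0.005], [-0.0146, 0.012, 0.007], [-0.0146, 0.012, 0.007]], "gripper": [1, 1, 1, 1, 1, 1, 1, 1, 1, 1], "force": 25}}

```text
time: 30.82
ee_pos: [472.5, 382.2, 37.5]
orientation: [-0.068, 1.145, 0.092]
contact_force: [-9.0, -2.9, -6.1]
grip_width: 15.9
```

```bash
python3 -c "
from h import *
st('yellow')"
```

```text
pos [472.6 382.3  37.6] jaw 96.16 x-axis [ 0.409  0.038 -0.912] w 15.8 F [-9.1 -3.9 -6.7]
port frame -21.8 1.0 -6.4 F -9.5 -2.9
```

>>> {"fn": "jog_arm", "kwargs": {"angular": [[0.006, -0.055, 0], [0.012, -0.11, 0], [0.012, -0.11, 0], [0.012, -0.11, 0], [0.012, -0.11, 0], [0.012, -0.11, 0], [0.012, -0.11, 0]], "xyz": [[-0.005, -0.0005, 0.002], [-0.011, -0.001, 0.004], [-0.011, -0.001, 0.004], [-0.03, -0.003, 0.006], [-0.08, -0.008, 0.006], [-0.13, -0.012, 0.006], [-0.15, -0.013, 0.006]], "gripper": [1, 1, 1, 1, 1, 1, 1], "force": 25}}

```text
time: 31.75
ee_pos: [432.7, 390.2, 57.5]
orientation: [-0.066, 0.979, 0.07]
contact_force: [0.6, -4.1, -0.8]
grip_width: 15.6
```

```bash
python3 -c "
from h import *
st('yellow')
f,p=look('side'); a=cv2.resize(f['image'][280:380,300:420,::-1],(720,600)); cv2.imwrite('pics/g4.png',a); print(finder.spot_in('side','silencer_1'))
h=hsv(f); m=big(reg(340,310,430,370)&brass(h)); v,u=np.nonzero(m); print('brass px',u.min(),u.max(),v.min(),v.max())"
```

```text
pos [431.8 391.7  57.2] jaw 95.23 x-axis [ 0.555  0.032 -0.831] w 15.5 F [-2.5 -1.4 -0.2]
port frame -61.3 14.7 13.2 F -2.7 -1.1
[{'box': [354.1, 326.9, 398.3, 341.5], 'score': 0.72}]
brass px 350 354 318 350
```

View pics/g4.png

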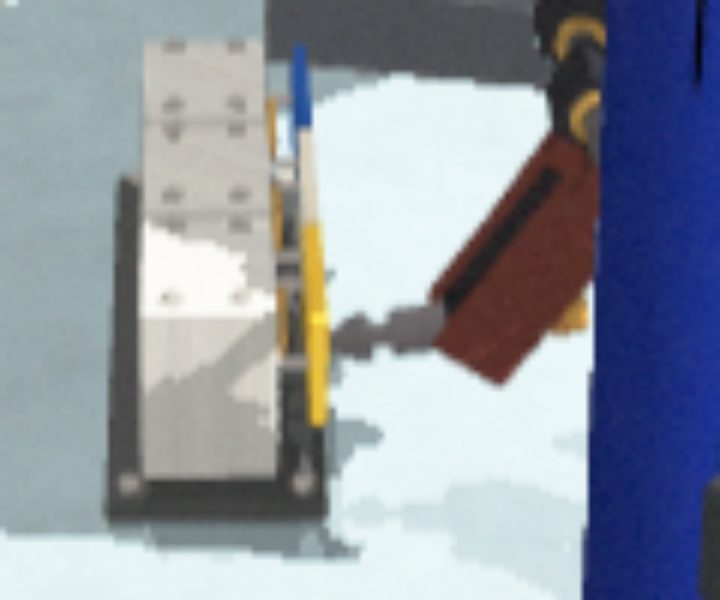

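>>> {"fn": "jog_arm", "kwargs": {"angular": [[0, 0, 0], [0, 0, 0], [0, 0, 0], [0, 0, 0], [0, 0, -0.03], [0, 0, -0.06], [0, 0, -0.09], [0, 0, -0.092], [0, 0, -0.092], [0, 0, -0.092]], "xyz": [[-0.05, -0.006, 0.05], [-0.05, -0.006, 0.25], [-0.05, -0.006, 0.45], [-0.05, -0.12, 0.58], [-0.03, -0.28, 0.58], [0.03, -0.44, 0.58], [0.1, -0.6, 0.58], [0.2, -0.76, 0.58], [0.3, -0.92, 0.58], [0.4, -1, 0.58]], "gripper": [1, 1, 1, 1, 1, 1, 1, 1, 1, 1], "force": 35}}

```text
time: 33.15
ee_pos: [507.2, 159.3, 229.9]
orientation: [0.012, 0.982, -0.049]
contact_force: [-0.1, 0.9, -1.1]
grip_width: 15.7
```

```bash
python3 -c "
from h import *
st();f,p=look(); h=hsv(f); print('blktray',rect(proj(f,big(reg(300,165,366,240)&dark(h)),30))); print(get_state()['time']); to([646,-76,125],86.7,30)
m=reg(420,185,460,235)&green(h); print('tp',pca(proj(f,big(m),14)))"
```

```text
pos [509.8 151.  229.9] jaw 86.77 x-axis [ 0.554 -0.044 -0.832] w 15.6 F [ 0.7 -1.3  0.8]
blktray (array([662.6, -54.6]), array([117.1, 111.6]), 86.6)
33.25
to xyz [ 0.4584 -0.7619 -0.3491] ang [0.013  0.0406 0.001 ]
tp (array([ 623.4, -332.1]), np.float64(159.2), np.float64(25.8), np.float64(15.0))
```

>>> {"fn": "jog_arm", "kwargs": {"angular": [[0, 0, 0], [0, 0, 0], [0, 0, 0]], "xyz": [[0.1, -0.1, 0], [0.15, -0.2, 0], [0.15, -0.2, 0]], "gripper": [1, 1, 1]}}

```text
time: 33.62
ee_pos: [552.7, 95.3, 230.2]
orientation: [0.008, 0.98, -0.061]
contact_force: [-0.5, 0.2, -1.0]
grip_width: 15.6
```

```bash
python3 -c "
from h import *
st();st(); to([646,-76,125],86.7,30)"
```

```text
pos [553.   94.  230.2] jaw 86.72 x-axis [ 0.555 -0.049 -0.83 ] w 15.9 F [ 0.4 -1.4  1. ]
pos [552.3  95.2 230. ] jaw 86.75 x-axis [ 0.555 -0.049 -0.83 ] w 15.9 F [ 0.3  0.6 -1.2]
to xyz [ 0.3125 -0.5705 -0.3498] ang [ 0.0157  0.0418 -0.001 ]
```

>>> {"fn": "jog_arm", "kwargs": {"angular": [[0, 0, 0], [0, 0, 0], [0, 0, 0], [0, 0, 0], [0, 0, 0], [0, 0, 0], [0, 0, 0]], "xyz": [[0.08, -0.15, 0], [0.16, -0.3, 0], [0.24, -0.45, 0], [0.3125, -0.57, -0.05], [0.3125, -0.57, -0.2], [0.3125, -0.57, -0.35], [0.3125, -0.57, -0.35]], "gripper": [1, 1, 1, 1, 1, 1, 1]}}

```text
time: 34.6
ee_pos: [626.5, -32.7, 178.7]
orientation: [0.019, 1.011, -0.029]
contact_force: [0.5, 0.0, -0.2]
grip_width: 15.9
```

```bash
python3 -c "
from h import *
st();st(); to([646,-76,26],86.7,30)"
```

```text
pos [626.3 -33.4 177.1] jaw 88.11 x-axis [ 0.53  -0.016 -0.848] w 15.6 F [ 0.2 -1.2 -0.5]
pos [625.8 -33.3 177.6] jaw 88.02 x-axis [ 0.529 -0.017 -0.848] w 15.8 F [-0.   0.1 -1.1]
to xyz [ 0.0673 -0.1422 -0.5054] ang [ 0.0002  0.0217 -0.0147]
```

>>> {"fn": "jog_arm", "kwargs": {"angular": [[0, 0, 0], [0, 0, 0], [0, 0, 0], [0, 0, 0], [0, 0, 0], [0, 0, 0], [0, 0, 0]], "xyz": [[0.067, -0.142, 0], [0.067, -0.142, 0], [0.067, -0.142, -0.1], [0.067, -0.142, -0.2], [0.067, -0.142, -0.3], [0.067, -0.142, -0.3], [0.067, -0.142, -0.3]], "gripper": [1, 1, 1, 1, 1, 1, 1]}}

```text
time: 35.58
ee_pos: [653.7, -77.9, 106.0]
orientation: [0.021, 1.043, -0.026]
contact_force: [-0.9, -0.7, -0.4]
grip_width: 15.8
```

```bash
python3 -c "
from h import *
st();st(); to([646,-76,26],86.7,30);print(get_state()['joints'].round(2))"
```

```text
pos [653.7 -78.2 106.1] jaw 88.15 x-axis [ 0.504 -0.012 -0.864] w 16.1 F [ 0.5  0.1 -0.4]
pos [653.7 -78.3 106.2] jaw 88.14 x-axis [ 0.504 -0.012 -0.864] w 15.9 F [-0.4  0.3  0.7]
to xyz [-0.0257  0.0078 -0.2672] ang [-0.0031  0.0031 -0.016 ]
[-0.29  0.47  0.39  2.13 -1.36  0.17  2.87]
```

>>> {"fn": "jog_arm", "kwargs": {"angular": [[0, 0.003, -0.016], [0, 0.003, -0.016], [0, 0.003, -0.016], [0, 0.003, -0.016], [0, 0.003, -0.016]], "xyz": [[-0.0257, 0.0078, -0.1], [-0.0257, 0.0078, -0.2], [-0.0257, 0.0078, -0.26], [-0.0257, 0.0078, -0.26], [-0.0257, 0.0078, -0.26]], "gripper": [1, 1, 1, 1, 1]}}

```text
time: 36.3
ee_pos: [661.2, -80.2, 53.1]
orientation: [0.039, 1.106, -0.045]
contact_force: [-0.6, -0.1, -0.7]
grip_width: 15.5
```

```bash
python3 -c "
from h import *
st();st(); to([646,-76,26],86.7,30);print(get_state()['joints'].round(2))"
```

```text
pos [661.3 -80.1  53.3] jaw 86.79 x-axis [ 0.448 -0.017 -0.894] w 15.9 F [ 0.2 -1.3 -0.4]
pos [661.3 -80.1  53.5] jaw 86.79 x-axis [ 0.448 -0.017 -0.894] w 15.4 F [ 0.3  0.3 -0.8]
to xyz [-0.0511  0.0136 -0.0915] ang [-0.0079 -0.0371 -0.0012]
[-0.24  0.58  0.34  2.09 -1.37  0.17  2.84]
```

>>> {"fn": "jog_arm", "kwargs": {"angular": [[0, 0.07, 0], [0, 0.14, 0], [0, 0.14, 0], [0, 0.14, 0], [0, 0.14, 0], [0, 0.14, 0]], "xyz": [[-0.02, 0.007, 0.02], [-0.04, 0.012, 0], [-0.045, 0.013, -0.05], [-0.045, 0.013, -0.09], [-0.045, 0.013, -0.09], [-0.045, 0.013, -0.09]], "gripper": [1, 1, 1, 1, 1, 1]}}

```text
time: 37.15
ee_pos: [646.6, -76.4, 25.1]
orientation: [0.037, 1.326, -0.05]
contact_force: [0.1, 0.3, -1.2]
grip_width: 16.1
```

```bash
python3 -c "
from h import *
st();st(); to([646,-76,25],86.7,14);print(get_state()['joints'].round(2))"
```

```text
pos [646.9 -76.4  25.3] jaw 86.7 x-axis [ 0.242 -0.016 -0.97 ] w 15.7 F [-0.8 -0.4  0. ]
pos [647.  -76.4  25.5] jaw 86.71 x-axis [ 0.242 -0.016 -0.97 ] w 15.4 F [-0.9 -0.7 -0.3]
to xyz [-0.0035  0.0015 -0.0016] ang [ 0.0015  0.     -0.0001]
[-0.49  0.74  0.7   1.98 -1.03  0.51  2.43]
```

Release, rise, and untilt.

>>> {"fn": "jog_arm", "kwargs": {"angular": [[0, 0, 0], [0, 0, 0], [0, 0, 0], [0, 0, 0], [0, 0, 0], [0, 0, 0], [0, 0.08, 0], [0, 0.15, 0], [0, 0.15, 0], [0, 0.15, 0]], "xyz": [[0, 0, 0], [0, 0, 0], [0, 0, 0], [0, 0, 0], [0, 0, 0.15], [0, 0, 0.35], [0, -0.1, 0.55], [-0.05, -0.3, 0.65], [-0.05, -0.5, 0.65], [-0.05, -0.55, 0.65]], "gripper": [0.68, 0.66, 0.66, 0.66, 0.66, 0.6, 0.5, 0.4, 0.4, 0.4]}}

```text
time: 38.5
ee_pos: [631.6, -246.3, 222.3]
orientation: [0.031, 1.56, -0.062]
contact_force: [0.1, 0.5, -0.4]
grip_width: 52.7
```

```bash
python3 -c "
from h import *
st();st()
f,p=look(); h=hsv(f); m=reg(420,185,460,235)&green(h); q=proj(f,big(m),14); print('tp',pca(q),m.sum())
gp=reg(425,190,455,232)&(h[...,1]<60)&(h[...,2]<140); print('grey',pca(proj(f,big(gp),14)),gp.sum())
br=reg(300,165,366,240)&brass(h); print('brass',[proj(f,big(br),14).mean(0).round()],br.sum())
n,l,s,c=cv2.connectedComponentsWithStats(br.astype(np.uint8)); print(s.tolist())
print('blktray',rect(proj(f,big(reg(300,165,366,240)&dark(h)),30)))
a=cv2.resize(f['image'][165:240,300:400,::-1],(600,450)); b=cv2.resize(f['image'][180:240,415:465,::-1],(200,240)); b=cv2.copyMakeBorder(b,0,210,0,0,0); cv2.imwrite('pics/d5.png',np.hstack([a,b]))"
```

```text
pos [ 631.1 -247.5  222. ] jaw 86.53 x-axis [ 0.009 -0.02  -1.   ] w 52.6 F [ 0.1 -2.3  0.2]
pos [ 631.6 -244.7  221.4] jaw 86.62 x-axis [ 0.008 -0.019 -1.   ] w 52.9 F [-0.2  0.2  0.3]
tp (array([ 617.1, -332.6]), np.float64(133.9), np.float64(20.2), np.float64(9.8)) 21
grey (array([ 663.3, -336.3]), np.float64(139.9), np.float64(134.0), np.float64(105.3)) 707
brass [array([622., -73.])] 77
[[0, 0, 640, 480, 307123], [355, 183, 1, 1, 1], [324, 208, 7, 6, 37], [340, 213, 8, 6, 39]]
blktray (array([662.5, -54.5]), array([117.4, 111.9]), 86.6)
```

View pics/d5.png

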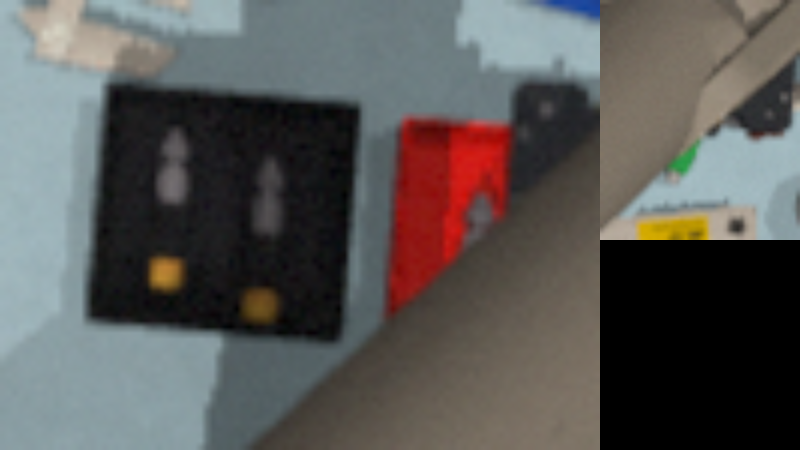

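```bash
python3 -c "
from h import *
to([623.4,-332.1,90],69.2)
f,p=look('side'); h=hsv(f); m=big(reg(295,205,345,230)&green(h)); v,u=np.nonzero(m); print(u.min(),u.max(),v.min(),v.max(),m.sum())
# green rear/front predicted px from model
d=np.array([np.cos(np.radians(-20.8)),np.sin(np.radians(-20.8)),0]); o=np.array([629,-334.3,8])
for x in (-20,20,56): print(x,w2pix(f,o+x*d).round(1))
print(get_state()['joints'].round(2))"
```

```text
to xyz [-0.0297 -0.3001 -0.4362] ang [ 0.0115  0.0035 -0.1953]
317 326 215 219 40
-20 [325.4 217.7]
20 [313.7 215.9]
56 [303.4 214.3]
[-0.37  0.69  1.01  1.62 -0.62  1.16  2.3 ]
```

>>> {"fn": "jog_arm", "kwargs": {"angular": [[0.005, 0.0035, -0.06], [0.0115, 0.0035, -0.12], [0.0115, 0.0035, -0.1953], [0.0115, 0.0035, -0.1953], [0.0115, 0.0035, -0.1953], [0.0115, 0.0035, -0.1953], [0.0115, 0.0035, -0.1953]], "xyz": [[-0.01, -0.1, 0], [-0.02, -0.2, 0], [-0.0297, -0.3, -0.05], [-0.0297, -0.3, -0.2], [-0.0297, -0.3, -0.35], [-0.0297, -0.3, -0.436], [-0.0297, -0.3, -0.436]], "gripper": [0.4, 0.4, 0.4, 0.4, 0.4, 0.4, 0.4]}}

```text
time: 39.58
ee_pos: [623.8, -328.9, 88.3]
orientation: [0.283, 1.555, -0.281]
contact_force: [-0.1, -0.3, -0.3]
grip_width: 52.8
```

```bash
python3 -c "
from h import *
st();st(); to([623.4,-332.1,16.5],69.2);print(get_state()['joints'].round(2))"
```

```text
pos [ 624.4 -330.2   90.3] jaw 69.42 x-axis [-0.  0. -1.] w 52.7 F [ 0.7  1.  -0.6]
pos [ 624.8 -331.    91.5] jaw 69.39 x-axis [ 0.002 -0.001 -1.   ] w 52.7 F [-0.6  0.5  0.3]
to xyz [-0.0048 -0.0036 -0.2502] ang [ 0.0006  0.001  -0.0021]
[-0.16  0.89  0.93  1.62 -0.8   1.05  2.23]
```

>>> {"fn": "jog_arm", "kwargs": {"angular": [[0, 0, 0], [0, 0, 0], [0, 0, 0], [0, 0, 0], [0, 0, 0], [0, 0, 0], [0, 0, 0], [0, 0, 0], [0, 0, 0], [0, 0, 0]], "xyz": [[-0.003, -0.003, -0.1], [-0.003, -0.003, -0.2], [-0.003, -0.003, -0.247], [-0.003, -0.003, -0.247], [-0.003, -0.003, -0.247], [-0.003, -0.003, -0.247], [-0.003, -0.003, -0.247], [-0.003, -0.003, -0.247], [-0.003, -0.003, -0.247], [-0.003, -0.003, -0.247]], "gripper": [0.4, 0.4, 0.4, 0.4, 0.7, 1, 1, 1, 1, 1], "force": 40}}

```text
time: 40.92
ee_pos: [623.2, -332.0, 16.3]
orientation: [0.283, 1.552, -0.283]
contact_force: [-0.2, 0.2, 3.3]
grip_width: 15.6
```

```bash
python3 -c "
from h import *
st()"
```

```text
pos [ 623.1 -332.    16.3] jaw 69.34 x-axis [ 0. -0. -1.] w 15.5 F [-0.4  0.6  3.2]
```

>>> {"fn": "jog_arm", "kwargs": {"angular": [[0, 0, 0], [0, 0, 0], [0, 0, 0], [0, 0, 0.05], [0, 0, 0.1], [0, 0, 0.15], [0, 0, 0.2], [0, 0, 0.25], [0, 0, 0.298], [0, 0, 0.298]], "xyz": [[0, 0, 0.1], [0, 0, 0.3], [0, 0, 0.5], [-0.05, 0.06, 0.68], [-0.12, 0.22, 0.68], [-0.2, 0.38, 0.68], [-0.28, 0.54, 0.68], [-0.36, 0.7, 0.68], [-0.44, 0.85, 0.68], [-0.5, 1, 0.68]], "gripper": [1, 1, 1, 1, 1, 1, 1, 1, 1, 1], "force": 40}}

```text
time: 42.22
ee_pos: [471.7, -30.6, 219.7]
orientation: [-0.084, 1.569, 0.086]
contact_force: [0.4, 0.7, 0.7]
grip_width: 15.7
```

```bash
python3 -c "
from h import *
st(); to(PORT['yellow']-92*EX+[0,0,176],96.19);print(get_state()['joints'].round(2))"
```

```text
pos [469.8 -23.1 218.5] jaw 96.68 x-axis [-0.005  0.004 -1.   ] w 15.5 F [-2.   3.  -1.9]
to xyz [-0.223   1.3228  0.0051] ang [-0.0027 -0.0031 -0.0055]
[-1.09  0.35  1.26  2.09 -0.41  0.98  2.07]
```

>>> {"fn": "jog_arm", "kwargs": {"angular": [[0, 0, 0], [0, 0, 0], [0, 0, 0], [0, 0, 0], [0, 0, 0], [0, 0, 0], [0, 0, 0]], "xyz": [[-0.03, 0.16, 0], [-0.06, 0.32, 0], [-0.09, 0.48, 0], [-0.12, 0.64, 0], [-0.15, 0.8, 0], [-0.18, 0.95, 0], [-0.18, 0.95, 0]], "gripper": [1, 1, 1, 1, 1, 1, 1]}}

```text
time: 43.15
ee_pos: [418.2, 256.4, 219.6]
orientation: [-0.09, 1.569, 0.089]
contact_force: [-0.4, -0.3, -0.6]
grip_width: 15.4
```

```bash
python3 -c "
from h import *
st();st('yellow'); to(PORT['yellow']-92*EX+[0,0,60],96.19);print(get_state()['joints'].round(2))"
```

```text
pos [418.7 253.9 219.7] jaw 96.33 x-axis [ 0.    -0.001 -1.   ] w 15.5 F [ 0.  -1.2  0. ]
pos [419.  252.5 219.9] jaw 96.18 x-axis [ 0.    -0.001 -1.   ] w 16.0 F [ 0.6 -0.1 -0. ]
port frame -89.0 -122.3 175.9 F 0.6 -0.2
to xyz [-0.0538  0.4042 -0.3863] ang [0.0005 0.0001 0.0002]
[-1.67  0.46  1.31  2.06 -0.52  1.02  1.58]
```

>>> {"fn": "jog_arm", "kwargs": {"angular": [[0, 0, 0], [0, 0, 0], [0, 0, 0], [0, 0, 0], [0, 0, 0], [0, 0, 0], [0, 0, 0], [0, 0, 0]], "xyz": [[-0.02, 0.15, 0], [-0.04, 0.3, 0], [-0.054, 0.404, -0.05], [-0.054, 0.404, -0.2], [-0.054, 0.404, -0.3], [-0.054, 0.404, -0.386], [-0.054, 0.404, -0.386], [-0.054, 0.404, -0.386]], "gripper": [1, 1, 1, 1, 1, 1, 1, 1]}}

```text
time: 44.25
ee_pos: [403.9, 373.5, 105.3]
orientation: [-0.082, 1.568, 0.083]
contact_force: [0.3, 0.4, -0.1]
grip_width: 15.7
```

```bash
python3 -c "
from h import *
st();st('yellow'); to(PORT['yellow']-92*EX+[0,0,8.5],96.19);print(get_state()['joints'].round(2))
f,p=look('side'); h=hsv(f); 
e=PORT['yellow']; 
for x in (-40,-30,0): print(x,w2pix(f,e+x*EX).round(1))
m=reg(330,300,400,380)&(h[...,1]<70)&(h[...,2]<150); a=f['image'][290:370,320:420,::-1]; cv2.imwrite('pics/i1.png',cv2.resize(a,(800,640)))"
```

```text
pos [403.9 374.  105.5] jaw 96.08 x-axis [ 0.001  0.001 -1.   ] w 15.6 F [-0.7 -0.8  0.1]
pos [403.7 374.3 105.5] jaw 96.12 x-axis [ 0.001  0.002 -1.   ] w 15.7 F [-0.1  0.3 -0.1]
port frame -91.1 0.5 61.5 F -0.1 0.3
to xyz [-0.0028 -0.0018 -0.1767] ang [-0.001   0.0009  0.0008]
[-1.6   0.69  1.04  2.01 -0.78  0.9   1.55]
-40 [368.2 331.5]
-30 [362.5 331.6]
0 [345.4 331.7]
```

>>> {"fn": "jog_arm", "kwargs": {"angular": [[0, 0, 0], [0, 0, 0], [0, 0, 0], [0, 0, 0], [0, 0, 0]], "xyz": [[-0.003, -0.002, -0.09], [-0.003, -0.002, -0.177], [-0.003, -0.002, -0.177], [-0.003, -0.002, -0.177], [-0.003, -0.002, -0.177]], "gripper": [1, 1, 1, 1, 1]}}

```text
time: 45.02
ee_pos: [402.5, 374.2, 52.3]
orientation: [-0.083, 1.568, 0.086]
contact_force: [-0.2, 0.4, -0.2]
grip_width: 16.0
```

```bash
python3 -c "
from h import *
st('yellow')
f,p=look('side'); s=get_state(); T=s['ee_pos']+[0,0,-8.3]
for x in (26,40,56): print('pred part x',x,w2pix(f,T+(x+6)*EX).round(1))
for x in (-40,-11.5,0): print('port',x,w2pix(f,PORT['yellow']+x*EX).round(1))
g,_=look('top'); 
for x in (26,40,56): print('top pred',x,w2pix(g,T+(x+6)*EX).round(1))
a=cv2.resize(f['image'][300:370,325:425,::-1],(500,350)); b=cv2.resize(g['image'][240:310,145:205,::-1],(300,350)); cv2.imwrite('pics/i2.png',np.hstack([a,b]))"
```

```text
pos [402.4 374.1  52.1] jaw 96.17 x-axis [ 0.001  0.001 -1.   ] w 15.6 F [-0.2 -0.3 -0.3]
port frame -92.5 0.4 8.1 F -0.3 -0.2
pred part x 26 [379.9 331.7]
pred part x 40 [371.9 331.8]
pred part x 56 [362.8 331.8]
port -40 [368.2 331.5]
port -11.5 [352.  331.7]
port 0 [345.4 331.7]
top pred 26 [176.3 277.9]
top pred 40 [176.  272.7]
top pred 56 [175.7 266.9]
```

View pics/i2.png

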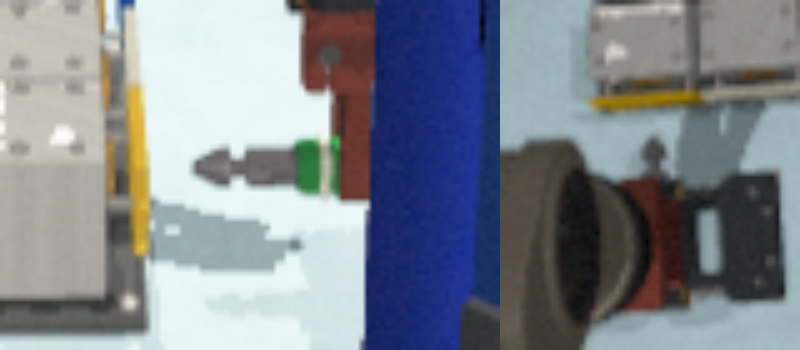

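```bash
python3 -c "
from h import *
f,p=look('side'); h=hsv(f)
c=np.array([w2pix(f,PORT['yellow']-11.5*EX+a*EX+b*EY+[0,0,z]) for a in (-2.5,2.5) for b in (-28,28) for z in (-17,17)]); print('pred',c.min(0),c.max(0))
m=big(reg(340,305,362,360)&(h[...,0]>20)&(h[...,0]<35)&(h[...,1]>120)); v,u=np.nonzero(m); print('obs',u.min(),u.max()+1,v.min(),v.max()+1)
b=np.array([w2pix(f,PORT['yellow']+a*EX+bb*EY+[0,0,20]) for a in (0,40) for bb in (27,)]); print('block near top edge',b)
g,_=look('top'); hh=hsv(g); m=big(reg(155,245,190,266)&(hh[...,0]>20)&(hh[...,0]<35)&(hh[...,1]>150)); v,u=np.nonzero(m); print('top yellow',u.min(),u.max()+1, w2pix(g,PORT['yellow']-11.5*EX+28*EY+[0,0,17]),w2pix(g,PORT['yellow']-11.5*EX-28*EY+[0,0,17]))
t=reg(170,262,182,275)&(hh[...,1]<55)&(hh[...,2]<135); v,u=np.nonzero(t)
for r in range(262,275): 
  w=u[v==r]; print(r,w.tolist())
"
```

```text
pred [349.93470091 315.29534263] [354.14138951 348.71044708]
obs 350 355 318 351
block near top edge [[345.88428312 329.78475717]
 [322.37448794 330.00290268]]
top yellow 164 185 [163.44072916 260.39107941] [184.17970373 258.74275131]
262 [170, 171, 172, 173]
263 []
264 []
265 []
266 []
267 [175, 176, 181]
268 [174, 175, 176, 181]
269 [174, 175, 176, 177, 181]
270 [173, 174, 175, 176, 177, 181]
271 [173, 174, 175, 176, 177, 181]
272 [174, 175, 176, 180, 181]
273 [174, 175, 176, 177, 180, 181]
274 [174, 175, 176, 177, 178, 181]
```

>>> {"fn": "jog_arm", "kwargs": {"angular": [[0, 0, 0], [0, 0, 0], [0, 0, 0], [0, 0, 0], [0, 0, 0], [0, 0, 0], [0, 0, 0]], "xyz": [[0.03, 0.001, -0.0017], [0.06, 0.004, -0.0017], [0.0863, 0.0073, -0.0017], [0.1, 0.0088, -0.0017], [0.11, 0.0099, -0.0017], [0.1195, 0.0109, -0.0017], [0.1195, 0.0109, -0.0017]], "gripper": [1, 1, 1, 1, 1, 1, 1], "force": 40}}

```text
time: 46.15
ee_pos: [437.8, 376.9, 50.6]
orientation: [-0.084, 1.569, 0.084]
contact_force: [0.4, 0.4, 0.1]
grip_width: 16.1
```

```bash
python3 -c "
from h import *
st('yellow');st('yellow')"
```

```text
pos [437.7 376.9  50.6] jaw 96.16 x-axis [ 0.  0. -1.] w 15.7 F [ 1.4  0.5 -0.6]
port frame -57.1 -0.6 6.6 F 1.4 0.3
pos [437.6 376.9  50.6] jaw 96.16 x-axis [-0.  0. -1.] w 16.0 F [-0.4  0.5 -0.1]
port frame -57.2 -0.6 6.6 F -0.4 0.6
```

>>> {"fn": "jog_arm", "kwargs": {"angular": [[0, 0, 0], [0, 0, 0], [0, 0, 0], [0, 0, 0], [0, 0, 0]], "xyz": [[0.013, 0.0014, 0.003], [0.027, 0.0029, 0.003], [0.04, 0.0043, 0.003], [0.04, 0.0043, 0.003], [0.04, 0.0043, 0.003]], "gripper": [1, 1, 1, 1, 1]}}

```text
time: 46.88
ee_pos: [449.8, 378.7, 51.5]
orientation: [-0.084, 1.569, 0.085]
contact_force: [-0.0, 2.9, -0.6]
grip_width: 15.5
```

```bash
python3 -c "
from h import *
st('yellow');st('yellow')"
```

```text
pos [449.8 378.7  51.6] jaw 96.18 x-axis [ 0.     0.001 -1.   ] w 15.7 F [-0.5  1.7 -0.7]
port frame -44.8 -0.2 7.6 F -0.3 1.8
pos [449.8 378.6  51.6] jaw 96.19 x-axis [ 0.     0.001 -1.   ] w 15.5 F [ 0.3  2.7 -0.4]
port frame -44.8 -0.2 7.6 F 0.6 2.7
```

>>> {"fn": "jog_arm", "kwargs": {"angular": [[0, 0, 0], [0, 0, 0], [0, 0, 0], [0, 0, 0], [0, 0, 0], [0, 0, 0]], "xyz": [[0.012, 0.0035, 0], [0.024, 0.005, 0], [0.034, 0.006, 0], [0.042, 0.007, 0], [0.042, 0.007, 0], [0.042, 0.007, 0]], "gripper": [1, 1, 1, 1, 1, 1]}}

```text
time: 47.72
ee_pos: [463.0, 380.1, 51.6]
orientation: [-0.084, 1.568, 0.084]
contact_force: [0.1, 1.2, -1.4]
grip_width: 15.5
```

```bash
cat >> h.py <<'E'
def collar():
    f,_=look('side'); h=hsv(f); m=big(reg(335,305,365,360)&(h[...,0]>20)&(h[...,0]<35)&(h[...,1]>120)); v,u=np.nonzero(m); print('collar px',u.mean().round(2),u.min(),u.max(),v.min(),v.max())
E
python3 -c "
from h import *
st('yellow');st('yellow');collar()"
```

```text
pos [463.  380.1  51.6] jaw 96.13 x-axis [ 0.001 -0.    -1.   ] w 15.9 F [ 0.3  1.4 -1.2]
port frame -31.5 -0.1 7.6 F 0.4 1.3
pos [462.9 380.1  51.7] jaw 96.14 x-axis [ 0.001  0.    -1.   ] w 15.5 F [ 0.9  1.4 -0.7]
port frame -31.6 -0.1 7.7 F 1.1 1.3
collar px 352.32 351 354 320 350
```

>>> {"fn": "jog_arm", "kwargs": {"angular": [[0, 0, 0], [0, 0, 0], [0, 0, 0], [0, 0, 0]], "xyz": [[0.008, 0.001, 0], [0.016, 0.002, 0], [0.016, 0.002, 0], [0.016, 0.002, 0]], "gripper": [1, 1, 1, 1]}}

```text
time: 48.38
ee_pos: [464.3, 380.4, 51.2]
orientation: [-0.085, 1.576, 0.084]
contact_force: [-9.5, -0.5, 7.5]
grip_width: 15.6
```

```bash
python3 -c "
from h import *
st('yellow');st('yellow');collar()"
```

```text
pos [464.3 380.3  51.2] jaw 96.18 x-axis [-0.006 -0.001 -1.   ] w 15.5 F [-10.   -0.4   8.4]
port frame -30.3 -0.1 7.2 F -9.9 0.7
pos [464.3 380.3  51.2] jaw 96.18 x-axis [-0.006 -0.001 -1.   ] w 15.5 F [-9.2 -0.4  8.7]
port frame -30.3 -0.1 7.2 F -9.2 0.6
collar px 352.35 351 354 320 350
```

>>> {"fn": "jog_arm", "kwargs": {"angular": [[0, 0, 0], [0, 0, 0], [0, 0, 0], [0, 0, 0], [0, 0, 0]], "xyz": [[0.006, 0.0006, 0], [0.012, 0.0012, 0], [0.018, 0.0018, 0], [0.018, 0.0018, 0], [0.018, 0.0018, 0]], "gripper": [1, 1, 1, 1, 1]}}

```text
time: 49.15
ee_pos: [465.7, 380.5, 50.1]
orientation: [-0.087, 1.584, 0.085]
contact_force: [-19.2, -1.8, 12.2]
grip_width: 15.7
```

```bash
python3 -c "
from h import *
st('yellow');st('yellow');collar()"
```

```text
pos [465.7 380.4  50.1] jaw 96.23 x-axis [-0.015 -0.002 -1.   ] w 15.8 F [-18.8  -1.   10.8]
port frame -28.9 -0.1 6.1 F -18.8 1.0
pos [465.7 380.4  50.1] jaw 96.22 x-axis [-0.015 -0.002 -1.   ] w 15.8 F [-18.8  -1.8  10.4]
port frame -28.8 -0.2 6.1 F -18.9 0.2
collar px 352.36 351 354 321 350
```

>>> {"fn": "jog_arm", "kwargs": {"angular": [[0, 0, 0], [0, 0, 0], [0, 0, 0], [0, 0, 0], [0, 0, 0]], "xyz": [[-0.02, -0.002, 0], [-0.04, -0.004, 0], [-0.044, -0.0047, 0], [-0.044, -0.0047, 0], [-0.044, -0.0047, 0]], "gripper": [1, 1, 1, 1, 1]}}

```text
time: 49.92
ee_pos: [462.7, 380.1, 52.1]
orientation: [-0.083, 1.562, 0.084]
contact_force: [9.3, 2.2, -7.4]
grip_width: 15.9
```

```bash
python3 -c "
from h import *
st('yellow');st('yellow');collar()"
```

```text
pos [462.7 380.1  52.1] jaw 96.1 x-axis [ 0.007  0.001 -1.   ] w 15.7 F [ 9.   2.  -7.7]
port frame -31.8 -0.1 8.1 F 9.2 1.0
pos [462.8 380.1  52.1] jaw 96.09 x-axis [ 0.007  0.001 -1.   ] w 15.7 F [ 9.4  1.9 -6.8]
port frame -31.8 -0.1 8.1 F 9.6 0.9
collar px 352.35 351 354 320 350
```

>>> {"fn": "jog_arm", "kwargs": {"angular": [[0, 0, 0], [0, 0, 0], [0, 0, 0], [0, 0, 0], [0, 0, 0], [0, 0, 0], [0, 0, 0], [0, 0, 0], [0, 0, 0], [0, 0, 0]], "xyz": [[0.01, 0.001, 0], [0.01, 0.001, 0], [0.01, 0.001, 0], [0.01, 0.001, 0], [0.01, 0.001, 0], [0.01, 0.001, 0], [0.01, 0.001, 0.1], [0.01, 0.001, 0.25], [0.01, 0.001, 0.45], [-0.1, -0.15, 0.6]], "gripper": [1, 1, 0.6, 0.55, 0.55, 0.55, 0.55, 0.55, 0.55, 0.55]}}

```text
time: 51.32
ee_pos: [435.5, 342.9, 228.5]
orientation: [-0.086, 1.564, 0.088]
contact_force: [0.4, 0.6, 1.3]
grip_width: 39.8
```

>>> {"fn": "jog_arm", "kwargs": {"angular": [[0, 0, 0], [0, 0, 0], [0, 0, 0], [0, 0, 0], [0, 0, 0]], "xyz": [[0, -0.15, 0.1], [0, -0.35, 0.15], [0, -0.5, 0.15], [0, -0.5, 0.15], [0, -0.5, 0.15]], "gripper": [0.55, 0.55, 0.55, 0.55, 0.55]}}

```text
time: 51.95
ee_pos: [433.5, 191.8, 270.7]
orientation: [-0.084, 1.569, 0.086]
contact_force: [0.7, 0.4, -0.0]
grip_width: 39.9
```

```bash
python3 -c "
from h import *
st();collar()
f,_=look('side'); h=hsv(f); m=big(reg(340,305,400,360)&green(h)); v,u=np.nonzero(m); print('green side',u.min(),u.max(),v.min(),v.max(),m.sum())
for x in (-46,-6): print(x,w2pix(f,PORT['yellow']+x*EX).round(1))
g,_=look('top'); h=hsv(g); m=big(reg(160,250,195,285)&green(h)); q=proj(g,m,50); print('green top',pca(q)); d=q.mean(0)-PORT['yellow'][:2]; print(d@EX[:2],d@EY[:2])
ye=big(reg(155,245,190,266)&(h[...,0]>20)&(h[...,0]<35)&(h[...,1]>150)); print('yellow',proj(g,ye,61).mean(0))
rt=big(reg(345,165,428,248)&red(h)); print('redtray',rect(proj(g,rt,30)))
for n in ('test_point','red_plug_1','silencer_1','red_tray','black_tray'): print(n,[(np.round(d['box']).astype(int).tolist(),round(d['score'],2)) for d in finder.spot_in('top',n)])
cv2.imwrite('pics/fin.png',np.hstack([cv2.resize(g['image'][160:240,300:420,::-1],(400,267)),cv2.resize(g['image'][225:305,145:265,::-1],(400,267))]))
cv2.imwrite('pics/fin.png',np.vstack([cv2.imread('pics/fin.png'),cv2.resize(f['image'][290:360,300:460,::-1],(800,330))]))"
```

```text
pos [433.6 192.2 270.6] jaw 96.25 x-axis [ 0.  0. -1.] w 39.4 F [-0.2 -0.7  0.4]
collar px 352.28 350 354 318 350
green side 357 372 329 339 167
-46 [371.6 331.5]
-6 [348.8 331.7]Traceback (most recent call last):
  File "<string>", line 6, in <module>
    g,_=look('top'); h=hsv(g); m=big(reg(160,250,195,285)&green(h)); q=proj(g,m,50); print('green top',pca(q)); d=q.mean(0)-PORT['yellow'][:2]; print(d@EX[:2],d@EY[:2])
                                                                       ~~~~^^^^^^^^
  File "h.py", line 29, in proj
    v,u=np.nonzero(m); return np.array([pix2w(f,a,b,z) for a,b in zip(u,v)])[:,:2]
                              ~~~~~~~~~~~~~~~~~~~~~~~~~~~~~~~~~~~~~~~~~~~~~~^^^^^^
IndexError: too many indices for array: array is 1-dimensional, but 2 were indexed
```

>>> {"fn": "jog_arm", "kwargs": {"angular": [[0, 0, 0], [0, 0, 0], [0, 0, 0], [0, 0, 0], [0, 0, 0], [0, 0, 0], [0, 0, 0]], "xyz": [[0, -0.2, 0], [0, -0.4, 0], [0, -0.6, 0], [0, -0.8, 0], [0, -1, 0], [0, -1, 0], [0, -1, 0]], "gripper": [0.55, 0.55, 0.55, 0.55, 0.55, 0.55, 0.55]}}

```text
time: 53.02
ee_pos: [433.8, -108.3, 270.9]
orientation: [-0.085, 1.569, 0.085]
contact_force: [-0.4, 1.3, -0.8]
grip_width: 39.7
```

```bash
python3 -c "
from h import *
st();collar()
f,_=look('side'); g,_=look('top'); h=hsv(g)
cv2.imwrite('pics/fin.png',np.vstack([np.hstack([cv2.resize(g['image'][160:240,300:420,::-1],(400,267)),cv2.resize(g['image'][225:305,145:265,::-1],(400,267))]),cv2.resize(f['image'][290:360,300:460,::-1],(800,330))]))
for n in ('test_point','red_plug_1','silencer_1'): print(n,[(np.round(d['box']).astype(int).tolist(),round(d['score'],2)) for d in finder.spot_in('top',n)])
m=reg(160,250,195,285)&green(h); print(m.sum())
if m.sum(): q=proj(g,big(m),50); print('green top',pca(q)); d=q.mean(0)-PORT['yellow'][:2]; print(d@EX[:2],d@EY[:2])
rt=reg(345,165,428,248)&red(h); print('redtray',rt.sum(),rect(proj(g,big(rt),30)))
for n,bx in (('grease',(463,218,489,242)),): print([(np.round(d['box']).astype(int).tolist()) for d in finder.spot_in('top','grease_pot')],[(np.round(d['box']).astype(int).tolist()) for d in finder.spot_in('top','tape_measure')])
"
```

```text
pos [ 433.9 -107.7  270.9] jaw 96.26 x-axis [ 0.    -0.001 -1.   ] w 39.8 F [-0.3  0.1  0.4]
collar px 352.26 350 354 318 350
test_point [([172, 254, 177, 276], 0.51), ([374, 199, 383, 222], 0.29)]
red_plug_1 [([373, 200, 383, 222], 0.57), ([384, 187, 392, 212], 0.49)]
silencer_1 [([325, 186, 329, 211], 0.48)]
62
green top (array([462.1, 379.9]), np.float64(-173.2), np.float64(25.3), np.float64(16.8))
-32.428200226132695 -0.2988340136249892
redtray 1582 (array([ 651.1, -193.1]), array([119.2, 111.6]), 86.8)
[[462, 222, 487, 243]] [[213, 252, 229, 255], [158, 192, 186, 213]]
```

```bash
python3 -c "
from h import *
g,_=look('top'); h=hsv(g); br=reg(305,170,366,232)&brass(h); n,l,s,c=cv2.connectedComponentsWithStats(br.astype(np.uint8)); print(s[1:].tolist()); print('blk',rect(proj(g,big(reg(300,165,366,240)&dark(h)),30)))
print(order.hand_in())"
```

```text
[[324, 207, 7, 7, 38], [340, 213, 7, 6, 38]]
blk (array([663.2, -54.6]), array([117.2, 110.6]), 86.6)
the job is handed in; nothing more can be done
None
```

I sorted all four plugs and silencers, locked the green test point in the yellow fitting and handed the job in at about 53 s. The hand-in gave no verdict.

- **Sorting:** I pressed each release collar in with the fingers, then tilted the tool while pulling to free the red plug from blue and the silencer from yellow. White was empty. The loose red plug took a second try because the first lift came up with nothing in the jaws. Both red plugs are in the red tray and both silencers are in the black tray.
- **Test point:** It stopped hard when I pushed at about 19 N and held when I pulled back at about 9 N. The yellow collar looked fully out. The last top picture puts the test point's origin about 26 mm before the face and less than 1 mm off axis.
- **Robot and bystanders:** The arm is clear of everything. The grease pot and tape measure have not moved beyond detector noise.

**Weaker checks:**
- I could not view the final picture because the 16-picture limit was reached, so the last checks are pixel measurements only.
- The final detector call reported just one of the two silencers, though both brass ends show inside the black tray.
- I did not check the relay at the end. I never worked near it.
- While placing the last silencer, the arm stopped at two joint limits. I reduced the tilt and it went in.

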